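# Load the dispensing tray caps one way, then move the batch tag to ready

### The arm

A 6-joint arm with a two-finger parallel gripper is mounted at the origin on the work surface. World frame = base frame: x ahead of the robot, y to its left, z up, the work surface at z = 0. Lengths are in m, angles in rad, forces in N, time in s.
With the tool pointing down it reaches from about 0.3 to 0.75 m from the base axis. Payload 8.5 kg.
Tool frame: the origin (TCP) lies midway between the tips of the shut fingers; the grasp point (between the pads) lies bot.grasp_offset behind it (bot.grasp_offset is the distance from the TCP to the grasp point, in m); z points along the fingers, y is the line along which they close (so a half turn about z gives the same grasp; the last joint's range is limited). The gripper opens to 85 mm and grips with 20 to 120 N. Pads are 22 mm wide; open, the fingers measure 114 mm over their backs; the gripper's body (76 mm by 85 mm) begins 54 mm behind the grasp point. The pads swing forward as they close: fully open they stand 13 mm farther back than shut.
Start: joints at [-1.405, 0.381, 1.297, -0, 1.464, -0.215], TCP at [0.204, -0.511, 0.231] pointing down, gripper open.
Joint ranges: [-3.11, 3.11], [-0.89, 2.33], [0.22, 2.48], [-1.42, 4.56], [0.17, 2.85], [-2.88, 2.88]. Speed limits (rad/s): [2.39, 2.39, 3.14, 3.14, 3.14, 3.14].

### API

Orientations are given as a unit quaternion [w, x, y, z].
In Python, from bench import bot gives the robot as it stands.
- The arm moves only by the shell command python3 -m inch 'ROWS' [OPENING] [FORCE]. ROWS is JSON, a list of rows, each a list of 6 numbers: the shift along the tool's x, y, z normalised to -1 to 1, where 1 is 2.5 cm, then the turn, a rotation vector about the tool's x, y, z normalised to -1 to 1, where 1 is 5 degrees. A call has 1 to 5 rows; each row shifts and turns the commanded pose from where the row before left it, along the tool's axes as they then stand; what a row does not reach is not made up. A row lasts 1/12 s, in which the tool goes at most 41.7 mm and 7.16 degrees, less where a joint would pass 70% of its speed; a pose out of reach is approached as far as the arm can. A call with a number of a shift or a turn outside -1 to 1 is refused whole. A call with a gripper value outside its range is refused whole. OPENING is the opening, from -1 (shut) to 1 (fully open), so that 0 is half open, set as the call begins (- or left out, the last holds). The fingers move at their own pace and stop on an object; FORCE is the grip in N (left out, the last holds). Time passes only in rows, so rows that do not move let the fingers close. It gives the time, the measured TCP pose, the force, the opening and the grip force at its end, in the units of the state.
- bot.get_state(): the state, without advancing time (a new reading comes with each control period).
- bot.snapshot(name): name is "side" or "top"; returns the picture (480x640x3 uint8, red, green, blue); there is no depth.
- bot.get_calibration(name): a dict with "fx", "fy", "cx", "cy" (pixels), "cam_to_world" (4x4, takes a point from camera to world coordinates). Camera axes: x right, y up, looking along -z (the intrinsics and any distortion apply to the point x, -y, -z); pixel columns grow to the right and rows downward; lengths in m; the calibration is good to about 2 mm. A picture is of the moment at which its call begins. get_calibration takes no time and is no camera call.
- bot.sign_off(): hands the job in; it is judged then, once.
The state is a dict: "time_s": time; "joint_positions": joint angles; "qd": joint speeds; "effort": joint torques, N m; "ee_pos": TCP position; "tcp_rot": TCP orientation; "force": force on the tool from outside, world axes, zero at the start; "moment": the same for the moment, N m; "gripper_width": finger opening in m; "grasp_force": force on a finger pad.
Only numpy, scipy, OpenCV 4.12 (cv2) and the standard library are available. Lean on these libraries where they do the work, as an engineer would, in place of code of your own. Each camera call takes 0.05 s, during which the arm holds its last target. There are 200 camera calls.

### The job

Lay every orange-capped syringe that lies about the table into a free cradle of the tray, seated properly, with all the caps pointing the same way as the syringe that is already there (leave that one alone); any syringe whose cap is missing goes into the blue reject bin instead. When every syringe is where it belongs, move the blue batch tag from the yellow hook to the green hook so that it hangs by its eye. Do not disturb the other things on the table.

Things in the scene. Friction and masses are not known exactly. Their poses are not given: they have to be found in the camera images.
- tray: fixed tray 164 x 336 mm, floor 6 mm thick; origin under its centre. Syringes lie along its x. Six V cradles at y = +-26, +-78, +-130 mm; a seated barrel's axis is 30 mm above the underside, its middle at x = 0. Two green toothed rails (40 mm high) at x = -32..-22 and 22..32 mm: fingers pass between them; a flange must not ride on a rail. Caps may point to either end.
- sample_a: a syringe like syringe_1 that already lies properly in one of the tray's cradles at the start; exactly one of sample_a and sample_b is present. Its x axis points to its orange cap and shows the way for all the others. Leave it there.
- sample_b: a syringe like syringe_1 that already lies properly in one of the tray's cradles at the start; exactly one of sample_a and sample_b is present. Its x axis points to its orange cap and shows the way for all the others. Leave it there.
- syringe_1: 20 ml syringe lying flat: pale barrel 22 mm across, flange 40 wide x 22 high (keeps it from rolling), white plunger, ORANGE CAP 16 mm across. Origin on the axis at mid barrel, 11 mm above the table; x axis to the cap. Barrel x -38..38 mm, flange -42..-38, thumb plate to -70, cap to +64; 40 g. May be absent.
- syringe_1_cap (a point): where syringe_1's cap meets its barrel: on the axis, 38 mm from its origin along x
- syringe_2: same as syringe_1. May be absent.
- syringe_2_cap (a point): where syringe_2's cap meets its barrel: on the axis, 38 mm from its origin along x
- syringe_3: same as syringe_1. May be absent.
- syringe_3_cap (a point): where syringe_3's cap meets its barrel: on the axis, 38 mm from its origin along x
- syringe_4: same as syringe_1. May be absent.
- syringe_4_cap (a point): where syringe_4's cap meets its barrel: on the axis, 38 mm from its origin along x
- syringe_5: same as syringe_1. May be absent.
- syringe_5_cap (a point): where syringe_5's cap meets its barrel: on the axis, 38 mm from its origin along x
- syringe_open: the same syringe but its orange cap is MISSING: a bare thin nozzle 6 mm across, 12 mm long, ends at x = +50 mm. May be absent.
- syringe_open_2: same as syringe_open. May be absent.
- reject_bin: fixed blue picking bin for rejects, outside 150 (x) x 210 (y) mm, walls 4 mm: back (+x) 70 mm high, sides 58 mm, front (-x) 38 mm; floor 4 mm thick; origin under its centre
- hook_yellow (a point): yellow hook, a level rod 8 mm thick on a fixed stand; point on its axis, 140 mm up. x axis along it from tip to root: straight part from x = -35 mm, before that an upturned tip (ends at x = -45, top 11 mm above the axis); root block and crossbar from x = +38 mm, no higher than 11 mm above the axis. The green hook is parallel, 128 mm towards -y.
- hook_green (a point): green hook, a level rod 8 mm thick on a fixed stand; point on its axis, 140 mm up. x axis along it from tip to root: straight part from x = -35 mm, before that an upturned tip (ends at x = -45, top 11 mm above the axis); root block and crossbar from x = +38 mm, no higher than 11 mm above the axis. 
- batch_tag: stiff blue tag, 6 mm thick (x), 76 wide (y), 110 high (z up), 60 g, with an eye 28 wide x 28 high. Origin at the eye's centre; top edge z = +28 mm, bottom -85. At the start it hangs on the yellow hook, x along the hook, origin 10 mm below its axis. Raised 14 mm it clears the upturned tip. Can be pinched across its thickness at the top edge beside the eye (y = +-28 mm).
- red_lid_cup: bystander: specimen cup with a red lid, 70 mm across, 105 mm high; origin under its centre. Not part of the job.
- amber_bottle: bystander: amber bottle, 68 mm across, 150 mm high; origin under its centre. Not part of the job.
- tape_roll: bystander: roll of paper tape, 60 mm across, 19 mm high; origin under its centre. Not part of the job.
- marker: bystander: marker pen, 130 mm long; origin under its centre. Not part of the job.
Mind the look-alikes: they are no part of the job. Leave any pink or red look-alike of the syringe_2 alone.

How it is judged:
On the way, in this order (a step that is already met when the one before it is completed fails the run):
1. every capped syringe lies seated in a cradle, cap the same way as the sample, and any uncapped one is in the reject bin (x of syringe_1 in the frame of tray between -0.01 and 0.01 m and y of syringe_1 in the frame of tray between -0.15 and 0.15 m and z of syringe_1 in the frame of tray between 0.0255 and 0.0335 m and angle between the x axis of each of syringe_1, syringe_2, syringe_3, syringe_4, syringe_5, sample_a, sample_b and the x axis of tray, either way round below 0.12 rad and linear speed of each of syringe_1, syringe_2, syringe_3, syringe_4, syringe_5, sample_a, sample_b, syringe_open, syringe_open_2 below 0.03 m/s and x of each of syringe_1_cap, syringe_2_cap, syringe_3_cap, syringe_4_cap, syringe_5_cap in the frame of sample_a above 0.018 m and x of each of syringe_1_cap, syringe_2_cap, syringe_3_cap, syringe_4_cap, syringe_5_cap in the frame of sample_b above 0.018 m and x of syringe_2 in the frame of tray between -0.01 and 0.01 m and y of syringe_2 in the frame of tray between -0.15 and 0.15 m and z of syringe_2 in the frame of tray between 0.0255 and 0.0335 m and x of syringe_3 in the frame of tray between -0.01 and 0.01 m and y of syringe_3 in the frame of tray between -0.15 and 0.15 m and z of syringe_3 in the frame of tray between 0.0255 and 0.0335 m and x of syringe_4 in the frame of tray between -0.01 and 0.01 m and y of syringe_4 in the frame of tray between -0.15 and 0.15 m and z of syringe_4 in the frame of tray between 0.0255 and 0.0335 m and x of syringe_5 in the frame of tray between -0.01 and 0.01 m and y of syringe_5 in the frame of tray between -0.15 and 0.15 m and z of syringe_5 in the frame of tray between 0.0255 and 0.0335 m and x of sample_a in the frame of tray between -0.01 and 0.01 m and y of sample_a in the frame of tray between -0.15 and 0.15 m and z of sample_a in the frame of tray between 0.0255 and 0.0335 m and x of sample_b in the frame of tray between -0.01 and 0.01 m and y of sample_b in the frame of tray between -0.15 and 0.15 m and z of sample_b in the frame of tray between 0.0255 and 0.0335 m and x of syringe_open in the frame of reject_bin between -0.07 and 0.07 m and y of syringe_open in the frame of reject_bin between -0.1 and 0.1 m and z of syringe_open in the frame of reject_bin between 0.005 and 0.05 m and x of syringe_open_2 in the frame of reject_bin between -0.07 and 0.07 m and y of syringe_open_2 in the frame of reject_bin between -0.1 and 0.1 m and z of syringe_open_2 in the frame of reject_bin between 0.005 and 0.05 m), for 0.2 s.
2. after that, the batch tag hangs on the green hook, released (x of batch_tag in the frame of hook_green between -0.034 and 0.026 m and y of batch_tag in the frame of hook_green between -0.016 and 0.016 m and z of batch_tag in the frame of hook_green between -0.019 and -0.001 m and angle between batch_tag's own z axis and vertical below 0.3 rad and contact force between batch_tag and the fingers below 0.05 N and linear speed of batch_tag below 0.04 m/s), for 0.2 s.
At the end, for the whole second after the job is handed in: Capped syringes and sample in cradles: within 10 mm of the tray's centre line, axis 25.5-33.5 mm high, parallel within 0.12 rad, caps as the sample. Uncapped ones inside the reject bin. Tag hangs by its eye on the green hook: upright within 0.3 rad, eye centred within 16 mm, released, at rest (all of step 1 and all of step 2); the robot touches nothing.
It fails at once if a bystander is moved more than 4 cm (distance of any of red_lid_cup, amber_bottle, tape_roll, marker from where it was at the start of the episode above 0.04 m).
It fails at once if the sample syringe is taken out of its cradle (distance of any of sample_a, sample_b from where it was at the start of the episode above 0.04 m).
Of sample_a, sample_b only 1 to 1 are there at a start; the rules pass over those that are not, and their reading is None.
Of syringe_1, syringe_2, syringe_3, syringe_4, syringe_5, syringe_open, syringe_open_2 only 6 to 7 are there at a start; the rules pass over those that are not, and their reading is None.
At some moment in a run one of syringe_1, syringe_2, syringe_3, syringe_4, syringe_5, syringe_open, syringe_open_2 may be knocked a few centimetres aside while the robot is not near it.
It also fails if it takes over 210 s, if anything falls off the work surface, if the arm or the gripper's body presses on something with over 40 N, if the wrist force passes 120 N, or if a joint passes its speed limit or range.

## Working session

There is one attempt and no reset: what is moved stays moved. The work goes in short steps, Python scripts to look and compute and a shell command to move; the robot and the scene stay as the last step left them, time stands still between calls to the robot, and variables do not carry over. Pictures are saved under pics/ and viewed, at most 14 in all, crops included, and the job is handed in when it is done.

```bash
ls; mkdir -p pics; python3 - <<'E'
from bench import bot
import cv2
print(bot.get_state(), bot.grasp_offset)
for n in ("top","side"):
    im=bot.snapshot(n); cv2.imwrite(f"pics/{n}0.png",im[:,:,::-1]); print(n,bot.get_calibration(n))
E
```

```text
pics
{'time_s': 0.0, 'joint_positions': array([-1.40529002e+00,  3.81211591e-01,  1.29827275e+00,  1.43063526e-07,
        1.46358120e+00, -2.15282526e-01]), 'qd': array([-1.17339894e-03, -5.14306530e-04,  3.29110408e-04,  3.88101027e-05,
        1.21347566e-03,  1.20309233e-04]), 'effort': array([ 2.54588937e-03, -4.48460519e+01, -2.31274438e+01, -2.85973528e-05,
        4.80211238e-03, -2.54265665e-06]), 'ee_pos': array([ 0.20436667, -0.51030703,  0.23069936]), 'tcp_rot': array([-7.36217675e-04,  9.81929405e-01,  1.89246141e-01,  1.83979870e-05]), 'force': array([-0.66518352, -0.55965622, -0.02755428]), 'moment': array([0.00500275, 0.01814396, 0.00057949]), 'grasp_force': 0.0, 'gripper_width': 0.08497665409918972} 0.0187
top {'fx': 460.4264609607564, 'fy': 460.4264609607564, 'cx': 324.10661110221275, 'cy': 237.58412014216486, 'cam_to_world': array([[ 0.06274353,  0.97731677, -0.20227502,  0.29119127],
       [-0.99801234,  0.06024541, -0.01848952,  0.02030512],
       [-0.00588398,  0.20303306,  0.9791542 ,  1.18393859],
       [ 0.        ,  0.        ,  0.        ,  1.        ]])}
side {'fx': 483.18442270187984, 'fy': 483.18442270187984, 'cx': 316.699825551755, 'cy': 244.27920044022503, 'cam_to_world': array([[ 0.96403343,  0.19299748, -0.18273347,  0.30568009],
       [-0.26538973,  0.73629782, -0.62244181, -0.72320916],
       [ 0.01441655,  0.6485503 ,  0.76103526,  1.04727702],
       [ 0.        ,  0.        ,  0.        ,  1.        ]])}
```

View pics/top0.png

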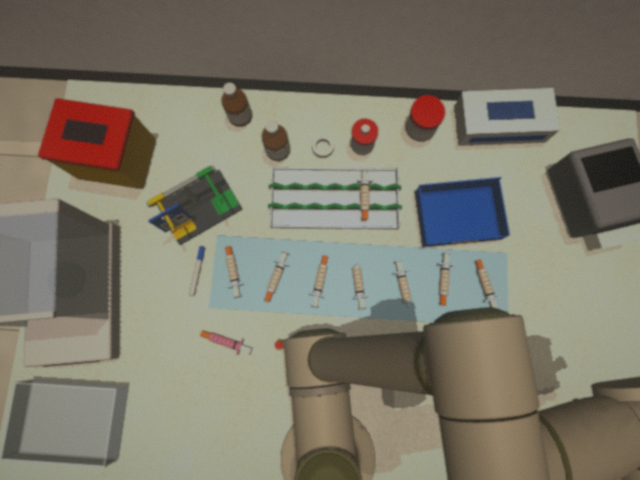

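View pics/side0.png

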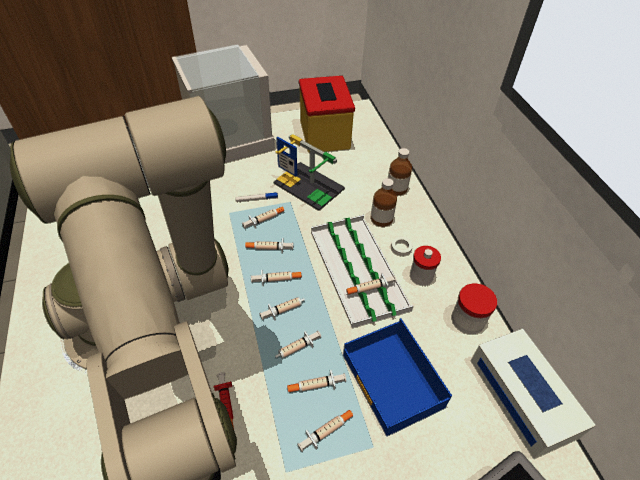

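Top view: tray spans columns 271-399 and rows 168-230. The sample sits at column 365 with its cap down, towards world -x. Seven syringes lie on the mat: caps up at columns 233, 320 and 487, caps down at 277 and 444, and no caps at 360 and 402. The pink look-alike is at (226,342). The tag hangs on the yellow hook at about (165,222), and the bin is at (462,212).

```bash
cat > h.py <<'E'
import numpy as np, cv2, sys
from bench import bot
from scipy.spatial.transform import Rotation as R
def w(n,px,z):
    c=bot.get_calibration(n); T=np.array(c["cam_to_world"]); px=np.atleast_2d(px).astype(float)
    d=np.c_[(px[:,0]-c["cx"])/c["fx"],-(px[:,1]-c["cy"])/c["fy"],-np.ones(len(px))]@T[:3,:3].T
    return T[:3,3]+d*((z-T[2,3])/d[:,2])[:,None]
def proj(n,P):
    c=bot.get_calibration(n); T=np.array(c["cam_to_world"]); q=(np.atleast_2d(P)-T[:3,3])@T[:3,:3]
    return np.c_[c["cx"]-c["fx"]*q[:,0]/q[:,2],c["cy"]+c["fy"]*q[:,1]/q[:,2]]
def need(x,y,z,yaw):
    """tool shift (units of 25 mm, in present tool axes) and turn (units of 5 deg) to TCP x,y,z, tool-x heading yaw deg"""
    s=bot.get_state(); q=s["tcp_rot"]; r=R.from_quat([q[1],q[2],q[3],q[0]]); M=r.as_matrix()
    sh=M.T@(np.array([x,y,z])-s["ee_pos"])/.025
    a=np.radians(yaw); G=np.array([[np.cos(a),np.sin(a),0],[np.sin(a),-np.cos(a),0],[0,0,-1]])
    t=np.degrees((r.inv()*R.from_matrix(G)).as_rotvec())/5
    print("ee",s["ee_pos"].round(4),"yaw",np.degrees(np.arctan2(M[1,0],M[0,0])).round(1),"j6",s["joint_positions"][5].round(2),"t",round(s["time_s"],1),"w",round(s["gripper_width"],4))
    b=G.T@(np.array([x,y,z])-s["ee_pos"])/.025
    print("shift",sh.round(2),"turn",t.round(2),"shift if turned first",b.round(2))
if __name__=="__main__": need(*map(float,sys.argv[1:5]))
E
cat > det.py <<'E'
from h import *
def detect(im):
    hsv=cv2.cvtColor(im,cv2.COLOR_RGB2HSV); H,S,V=cv2.split(hsv)
    org=((H>5)&(H<20)&(S>130)&(V>110)); g=im.astype(int)
    mat=((g[...,2]-g[...,0])>18)       # bluish mat
    fg=(~mat)&(V>90); P=np.zeros_like(fg)
    poly=proj("top",[[.225,.27,0],[.225,-.34,0],[.40,-.34,0],[.40,.27,0]])
    m=np.zeros(im.shape[:2],np.uint8)
    c=cv2.fillPoly(m,[np.int32([[216,240],[506,256],[506,316],[211,302]])],1)
    fg=(fg&(m>0)).astype(np.uint8)
    n,l,st,ce=cv2.connectedComponentsWithStats(fg,connectivity=8); out=[]
    for i in range(1,n):
        if st[i,4]<150: continue
        ys,xs=np.nonzero(l==i); p=w("top",np.c_[xs,ys],.011)[:,:2]
        mu=p.mean(0); u=np.linalg.svd(p-mu,full_matrices=False)[2][0]
        t=(p-mu)@u; k=org[ys,xs]; cap=k.sum()
        if cap>15 and t[k].mean()<0: u,t=-u,-t
        out.append((mu,u,t.min(),t.max(),cap,st[i,4],(xs.mean(),ys.mean())))
    return out,fg
if __name__=="__main__":
    im=bot.snapshot("top"); o,fg=detect(im)
    for mu,u,a,b,c,n,px in sorted(o,key=lambda e:e[6][0]):
        e1=mu+u*b; e0=mu+u*a
        mid=(e1*70+e0*64)/134
        print(np.round(px),"n",n,"cap",c,"len",round(b-a,3),"org",mid.round(4),"yaw",np.degrees(np.arctan2(u[1],u[0])).round(1))
    z=cv2.resize(im[160:320,205:515],None,fx=2.5,fy=2.5,interpolation=cv2.INTER_CUBIC)
    cv2.imwrite("pics/z1.png",z[:,:,::-1])
E
python3 det.py
```

```text
[233. 273.] n 831 cap 37 len 0.16 org [0.432  0.2715] yaw 15.1
[275. 277.] n 805 cap 39 len 0.152 org [0.4209 0.1608] yaw 167.4
[319. 281.] n 712 cap 33 len 0.152 org [0.4282 0.0461] yaw -8.6
[358. 285.] n 604 cap 0 len 0.133 org [ 0.4172 -0.0523] yaw -169.1
[398. 292.] n 1096 cap 0 len 0.148 org [ 0.4129 -0.1559] yaw 168.8
[470. 285.] n 1731 cap 84 len 0.191 org [ 0.4342 -0.3335] yaw 82.1
```

View pics/z1.png

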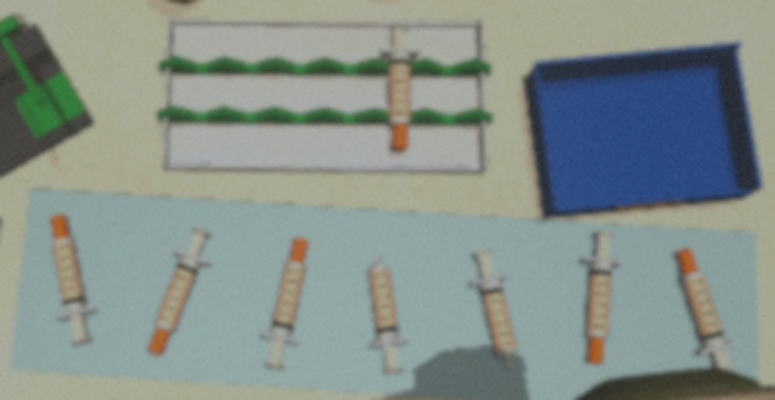

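The crop agrees: caps at +x for syringes 1, 3 and 7, caps at -x for 2, 6 and the sample, and 4 and 5 bare. I'll compute poses from the flange and cap-junction points in the crop.

```bash
python3 - <<'E'
from h import *
f=lambda X,Y:(205+(X+.5)/2.5-.5,160+(Y+.5)/2.5-.5)
S={1:((77,308),(62,236)),2:((192,262),(162,330)),3:((285,330),(298,262)),4:((386,336),(379,268)),5:((489,287),(507,352)),6:((599,262),(597,338)),7:((713,336),(688,271)),'sample':((400,56),(399,124))}
for k,(a,b) in S.items():
    A,B=w("top",[f(*a),f(*b)],.03 if k=='sample' else .011)[:,:2]; u=B-A
    print(k,"L",np.linalg.norm(u).round(3),"org",(A+u*40/78).round(4),"yaw",np.degrees(np.arctan2(u[1],u[0])).round(1))
r=w("top",[f(163,66),f(488,68),f(160,115),f(490,118)],.035)[:,:2]; print("rails",r.round(3),np.degrees(np.arctan2(*(r[[0,2]]-r[[1,3]]).T[::-1])).round(1))
c=w("top",[f(172,22),f(480,22),f(484,171),f(165,168)],.008)[:,:2]; print("tray",c.round(3),c.mean(0))
b=w("top",[f(540,65),f(737,45),f(758,186)],.058)[:,:2]; b2=w("top",[f(546,215)],.038)[:,:2]; print("bin",b.round(3),b2.round(3))
E
```

```text
1 L 0.077 org [0.4392 0.2726] yaw 17.5
2 L 0.076 org [0.4196 0.1601] yaw 160.9
3 L 0.071 org [0.4286 0.0428] yaw -7.1
4 L 0.07 org [ 0.4283 -0.0499] yaw 8.6
5 L 0.068 org [ 0.416  -0.1683] yaw -162.8
6 L 0.078 org [ 0.4421 -0.2692] yaw 179.1
7 L 0.069 org [ 0.4468 -0.3729] yaw 20.9
sample L 0.074 org [ 0.6466 -0.0561] yaw -178.2
rails [[ 0.657  0.192]
 [ 0.675 -0.147]
 [ 0.604  0.19 ]
 [ 0.621 -0.15 ]] [93.1 93. ]
tray [[ 0.715  0.191]
 [ 0.736 -0.14 ]
 [ 0.571 -0.15 ]
 [ 0.554  0.184]] [0.64409119 0.02111869]
bin [[ 0.674 -0.196]
 [ 0.708 -0.397]
 [ 0.561 -0.416]] [[ 0.522 -0.209]]
```

```bash
python3 h.py .4468 -.3729 .10 20.9
```

```text
ee [ 0.2044 -0.5104  0.2309] yaw 21.8 j6 -0.22 t 0.1 w 0.0853
shift [11.04 -1.5   5.24] turn [-0.01 -0.    0.18] shift if turned first [11.02 -1.68  5.23]
```

```bash
I="python3 -m inch"
python3 -m inch '[[1,-0.15,0.5,0,0,0.1],[1,-0.15,0.5,0,0,0.1],[1,-0.15,0.5,0,0,0],[1,-0.15,0.5,0,0,0],[1,-0.15,0.5,0,0,0]]' 0.2 30
python3 -m inch '[[1,-0.15,0.5,0,0,0],[1,-0.15,0.5,0,0,0],[1,-0.15,0.5,0,0,0],[1,-0.15,0.5,0,0,0],[1,-0.15,0.5,0,0,0]]'
python3 -m inch '[[1,0,0.2,0,0,0],[0,0,0,0,0,0],[0,0,0,0,0,0]]'
python3 h.py .4468 -.3729 .0 20.9
python3 - <<'E'
from h import *
for n in("side","top"):
    im=bot.snapshot(n); cv2.imwrite(f"pics/{n}1.png",im[:,:,::-1])
E
```

```text
time_s: 0.57
ee_pos: [0.3151, -0.4472, 0.1681]
tcp_rot: [-0.0, 0.984, 0.181, -0.0]
force: [1.0, -0.5, 1.6]
gripper_width: 0.0513
grasp_force: 0.0
time_s: 0.98
ee_pos: [0.4254, -0.3853, 0.1055]
tcp_rot: [-0.0, 0.984, 0.181, -0.0]
force: [0.2, -0.1, 0.4]
gripper_width: 0.0512
grasp_force: 0.0
time_s: 1.23
ee_pos: [0.4483, -0.3766, 0.1007]
tcp_rot: [-0.0, 0.983, 0.182, -0.0]
force: [-0.8, 0.1, -0.8]
gripper_width: 0.0513
grasp_force: 0.0
ee [ 0.4483 -0.3766  0.1007] yaw 20.9 j6 0.3 t 1.2 w 0.0513
shift [-0.   -0.15  4.03] turn [-0.01  0.01  0.01] shift if turned first [-0.   -0.16  4.03]
```

View pics/side1.png

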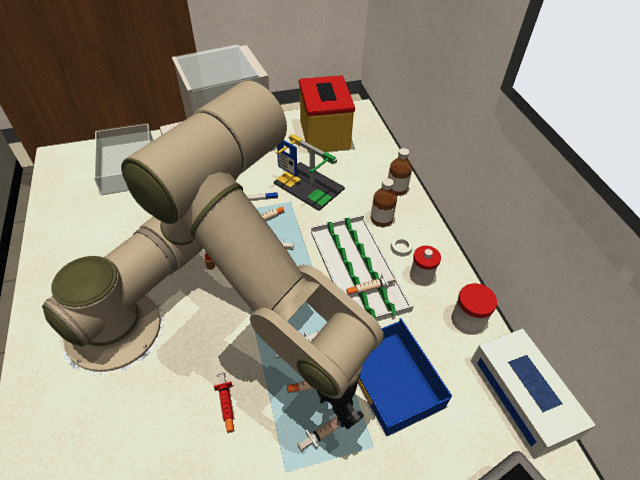

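The side view shows the gripper right above the near syringe at (330,433). Descending.

```bash
python3 -m inch '[[0,-0.15,1,0,0,0],[0,0,1,0,0,0],[0,0,1,0,0,0],[0,0,0.7,0,0,0],[0,0,0.3,0,0,0]]'
python3 -m inch '[[0,0,0,0,0,0],[0,0,0,0,0,0],[0,0,0,0,0,0],[0,0,0,0,0,0]]' -1 30
python3 -m inch '[[0,0,-0.6,0,0,0],[0,0,-1,0,0,0],[0,0,-1,0,0,0],[0,0,-1,0,0,0],[0,0,0,0,0,0]]'
python3 - <<'E'
from h import *
for n in("side","top"):
    im=bot.snapshot(n); cv2.imwrite(f"pics/{n}2.png",im[:,:,::-1])
cv2.imwrite("pics/s2c.png",cv2.resize(bot.snapshot("side")[330:480,230:430],None,fx=3,fy=3,interpolation=cv2.INTER_CUBIC)[:,:,::-1])
E
python3 h.py .6493 -.108 .10 -177
```

```text
time_s: 1.75
ee_pos: [0.4449, -0.3737, -0.0005]
tcp_rot: [-0.001, 0.984, 0.18, -0.001]
force: [-0.1, 0.1, 0.4]
gripper_width: 0.0515
grasp_force: 0.0
time_s: 2.08
ee_pos: [0.4468, -0.3744, 0.0027]
tcp_rot: [0.001, 0.984, 0.181, 0.001]
force: [-0.5, -1.0, 2.6]
gripper_width: 0.021
grasp_force: 29.3
time_s: 2.5
ee_pos: [0.448, -0.3755, 0.097]
tcp_rot: [0.004, 0.984, 0.181, 0.002]
force: [-0.3, -0.9, 0.3]
gripper_width: 0.0207
grasp_force: 29.1
ee [ 0.4463 -0.3736  0.0915] yaw 20.8 j6 0.31 t 2.6 w 0.0208
shift [11.36 -7.04 -0.34] turn [ 0.000e+00  1.000e-02 -3.244e+01] shift if turned first [-8.66 10.18 -0.34]
```

View pics/s2c.png

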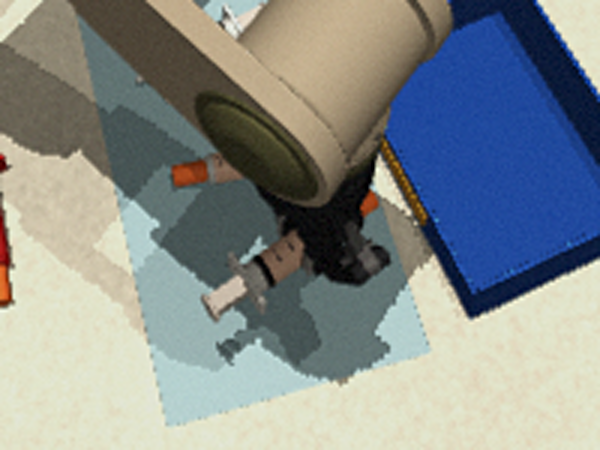

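The crop shows the syringe held between the fingers at about (320,250), lifted off its shadow. Now the flip, then over to cradle -130.

```bash
python3 -m inch '[[0,0,-0.5,0,0,-1],[0,0,-0.5,0,0,-1],[0,0,-0.3,0,0,-1],[0,0,0,0,0,-1],[0,0,0,0,0,-1]]' | head -1
python3 -m inch '[[0,0,0,0,0,-1],[0,0,0,0,0,-1],[0,0,0,0,0,-1],[0,0,0,0,0,-1],[0,0,0,0,0,-1]]' | head -1
python3 -m inch '[[0,0,0,0,0,-1],[0,0,0,0,0,-1],[0,0,0,0,0,-1],[0,0,0,0,0,-1],[0,0,0,0,0,-1]]' | head -1
python3 -m inch '[[0,0,0,0,0,-1],[0,0,0,0,0,-1],[0,0,0,0,0,-1],[0,0,0,0,0,-1],[0,0,0,0,0,-1]]' | head -1
python3 -m inch '[[0,0,0,0,0,-1],[0,0,0,0,0,-1],[0,0,0,0,0,-1],[0,0,0,0,0,-1],[0,0,0,0,0,-1]]' | head -1
python3 -m inch '[[0,0,0,0,0,-1],[0,0,0,0,0,-1],[0,0,0,0,0,-1],[0,0,0,0,0,-1],[0,0,0,0,0,-1]]' | head -1
python3 -m inch '[[0,0,0,0,0,-1],[0,0,0,0,0,-1],[0,0,0,0,0,-0.4],[-0.8,1,0,0,0,0],[-0.8,1,0,0,0,0]]' | head -1
python3 -m inch '[[-0.9,1,0,0,0,0],[-0.9,1,0,0,0,0],[-0.9,1,0,0,0,0],[-0.9,1,0,0,0,0],[-0.9,1,0,0,0,0]]' | head -1
python3 -m inch '[[-0.9,1,0,0,0,0],[-0.9,1,0,0,0,0],[-0.6,1,0,0,0,0],[0,0.2,0,0,0,0],[0,0,0,0,0,0]]'
python3 h.py .6493 -.108 .019 -177
python3 - <<'E'
from h import *
for n in("side","top"):
    im=bot.snapshot(n); cv2.imwrite(f"pics/{n}3.png",im[:,:,::-1])
E
```

```text
time_s: 3.07
time_s: 3.48
time_s: 3.9
time_s: 4.32
time_s: 4.73
time_s: 5.15
time_s: 5.57
time_s: 5.98
time_s: 6.4
ee_pos: [0.646, -0.1065, 0.1223]
tcp_rot: [-0.001, -0.026, 1.0, 0.001]
force: [-0.1, 1.1, -0.5]
gripper_width: 0.0207
grasp_force: 29.2
ee [ 0.646  -0.1065  0.1223] yaw -177.0 j6 -1.97 t 6.4 w 0.0207
shift [-0.14 -0.07  4.13] turn [ 0.01 -0.03 -0.  ] shift if turned first [-0.13 -0.07  4.13]
```

View pics/side3.png

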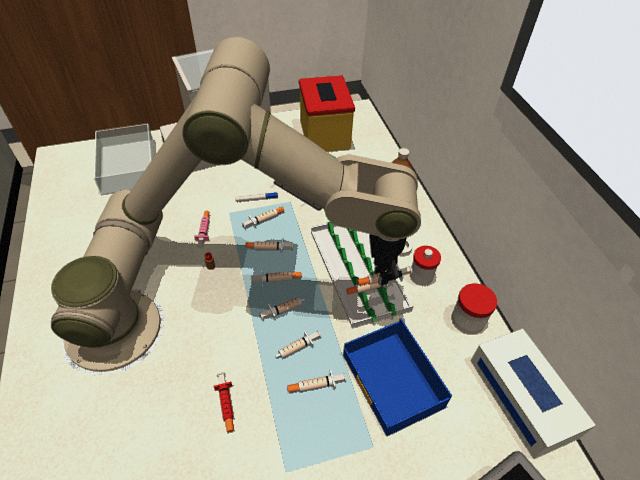

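Side view: the syringe hangs over the tray at (385,280), cap towards the robot like the sample. Lowering and releasing.

```bash
python3 -m inch '[[-0.15,-0.05,1,0,0,0],[0,0,1,0,0,0],[0,0,1,0,0,0],[0,0,0.6,0,0,0],[0,0,0.4,0,0,0]]'
python3 -m inch '[[0,0,0,0,0,0],[0,0,0,0,0,0],[0,0,0,0,0,0]]' -0.2
python3 -m inch '[[0,0,-0.5,0,0,0],[0,0,-1,0,0,0],[0,0,-1,0,0,0],[0,0,-0.8,0,0,0],[0,0,0,0,0,0]]'
python3 h.py .4421 -.2692 .1 179.1
python3 - <<'E'
from h import *
for n in("side","top"):
    im=bot.snapshot(n); cv2.imwrite(f"pics/{n}4.png",im[:,:,::-1])
a=cv2.resize(bot.snapshot("side")[200:340,300:440],None,fx=3,fy=3,interpolation=cv2.INTER_CUBIC)
b=cv2.resize(bot.snapshot("top")[150:290,300:430],(390,420),interpolation=cv2.INTER_CUBIC)
cv2.imwrite("pics/c4.png",np.hstack([a,b[:420]])[:420,:,::-1])
E
```

```text
time_s: 6.92
ee_pos: [0.6485, -0.1105, 0.0218]
tcp_rot: [-0.002, -0.023, 1.0, 0.001]
force: [-8.6, 19.4, 25.3]
gripper_width: 0.0207
grasp_force: 31.9
time_s: 7.17
ee_pos: [0.6503, -0.1107, 0.0247]
tcp_rot: [0.001, -0.024, 1.0, -0.0]
force: [0.4, -0.9, -0.1]
gripper_width: 0.0343
grasp_force: 0.0
time_s: 7.58
ee_pos: [0.652, -0.1106, 0.1129]
tcp_rot: [0.005, -0.025, 1.0, -0.002]
force: [0.8, -0.3, 0.3]
gripper_width: 0.0342
grasp_force: 0.0
ee [ 0.652  -0.1106  0.1129] yaw -177.2 j6 -1.97 t 7.6 w 0.0342
shift [ 8.7  -5.92  0.46] turn [-0.04  0.11  0.74] shift if turned first [ 8.3  -6.48  0.52]
```

View pics/c4.png

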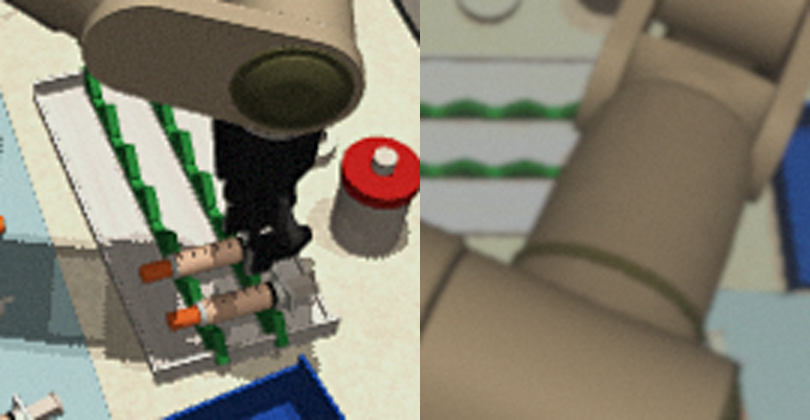

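The crop shows the new syringe lying parallel beside the sample, across both rails. Now syringe 6.

```bash
python3 -m inch '[[0,0,0,0,0,0.7],[1,-0.8,0,0,0,0],[1,-0.8,0,0,0,0],[1,-0.8,0,0,0,0],[1,-0.8,0,0,0,0]]' 0.2 | head -1
python3 -m inch '[[1,-0.8,0,0,0,0],[1,-0.8,0,0,0,0],[1,-0.8,0.2,0,0,0],[1,-0.8,0.2,0,0,0],[0.3,-0.1,0,0,0,0]]' | head -1
python3 -m inch '[[0,0,0,0,0,0],[0,0,0,0,0,0],[0,0,0,0,0,0]]'
python3 h.py .4421 -.2692 .001 179.1
python3 - <<'E'
from h import *
for n in("side","top"):
    im=bot.snapshot(n); cv2.imwrite(f"pics/{n}5.png",im[:,:,::-1])
a=cv2.resize(bot.snapshot("side")[190:470,230:420],None,fx=2,fy=2,interpolation=cv2.INTER_CUBIC)
b=cv2.resize(bot.snapshot("top")[150:330,210:410],None,fx=2,fy=2,interpolation=cv2.INTER_CUBIC)
b=np.vstack([b,np.zeros((560-360,400,3),np.uint8)])
cv2.imwrite("pics/c5.png",np.hstack([a,b])[:,:,::-1])
E
```

```text
time_s: 8.2
time_s: 8.62
time_s: 8.87
ee_pos: [0.4414, -0.2691, 0.0963]
tcp_rot: [0.0, 0.006, 1.0, 0.0]
force: [0.3, -0.5, 0.4]
gripper_width: 0.0512
grasp_force: 0.0
ee [ 0.4414 -0.2691  0.0963] yaw 179.4 j6 -2.34 t 8.9 w 0.0512
shift [-0.03 -0.    3.81] turn [0.   0.   0.05] shift if turned first [-0.03 -0.    3.81]
```

View pics/c5.png

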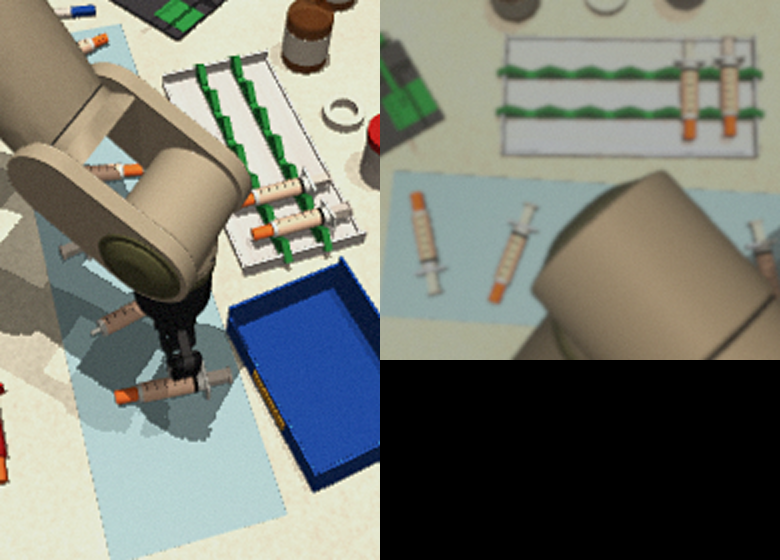

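The tray crop shows the placed syringe at (729,90) parallel to the sample and within about 3 mm of the rails' middle. The gripper is lined up on syringe 6 at (180,385).

```bash
python3 -m inch '[[0,0,1,0,0,0],[0,0,1,0,0,0],[0,0,1,0,0,0],[0,0,0.5,0,0,0],[0,0,0.3,0,0,0]]' | head -2
python3 -m inch '[[0,0,0,0,0,0],[0,0,0,0,0,0],[0,0,0,0,0,0],[0,0,0,0,0,0]]' -1 30
python3 -m inch '[[0,0,-0.6,0,0,0],[0,0,-1,0,0,0],[0,0,-1,0,0,0],[0,0,-1,0,0,0],[0,0,-0.8,0,0,0]]'
python3 h.py .6419 -.003 .12 -177
```

```text
time_s: 9.48
ee_pos: [0.4404, -0.2688, -0.0004]
time_s: 9.82
ee_pos: [0.441, -0.27, 0.0023]
tcp_rot: [0.001, 0.006, 1.0, -0.001]
force: [-0.9, -0.2, -0.1]
gripper_width: 0.0205
grasp_force: 29.0
time_s: 10.23
ee_pos: [0.4408, -0.2699, 0.114]
tcp_rot: [0.001, 0.006, 1.0, -0.001]
force: [-0.3, -0.3, -0.6]
gripper_width: 0.0206
grasp_force: 29.1
ee [ 0.4408 -0.2699  0.114 ] yaw 179.3 j6 -2.34 t 10.2 w 0.0206
shift [-7.92 10.77 -0.25] turn [-0.02  0.02 -0.74] shift if turned first [-8.59 10.24 -0.24]
```

```bash
python3 -m inch '[[0,0,0,0,0,-0.7],[-0.8,1,0,0,0,0],[-0.8,1,0,0,0,0],[-0.8,1,0,0,0,0],[-0.8,1,0,0,0,0]]' | head -1
python3 -m inch '[[-0.9,1,0,0,0,0],[-0.9,1,0,0,0,0],[-0.9,1,0,0,0,0],[-0.9,1,0,0,0,0],[-0.9,1,0,0,0,0]]' | head -1
python3 -m inch '[[-0.9,1,0,0,0,0],[0,0.2,0,0,0,0],[0,0,0,0,0,0],[0,0,0,0,0,0]]' | head -2
python3 h.py .6419 -.003 .0225 -177
```

```text
time_s: 10.65
time_s: 11.07
time_s: 11.4
ee_pos: [0.6423, -0.0046, 0.1116]
ee [ 0.6423 -0.0046  0.1116] yaw -177.2 j6 -1.81 t 11.4 w 0.0208
shift [0.01 0.06 3.56] turn [-0.   -0.   -0.03] shift if turned first [0.01 0.06 3.56]
```

```bash
python3 -m inch '[[0,0.05,1,0,0,0],[0,0,1,0,0,0],[0,0,1,0,0,0],[0,0,0.4,0,0,0],[0,0,0.15,0,0,0]]'
python3 -m inch '[[0,0,0,0,0,0],[0,0,0,0,0,0],[0,0,0,0,0,0]]' -0.2
python3 -m inch '[[0,0,-0.5,0,0,0],[0,0,-1,0,0,0],[0,0,-1,0,0,0],[0,0,-0.8,0,0,0],[0,0,0,0,0,0]]' | head -2
python3 h.py .4286 .0428 .1 172.9
```

```text
time_s: 11.82
ee_pos: [0.6414, -0.0044, 0.0214]
tcp_rot: [-0.002, -0.024, 1.0, 0.0]
force: [-4.4, -1.7, 6.5]
gripper_width: 0.0207
grasp_force: 29.3
time_s: 12.07
ee_pos: [0.6435, -0.0035, 0.0242]
tcp_rot: [0.001, -0.024, 1.0, -0.0]
force: [-1.4, -0.3, 0.4]
gripper_width: 0.0341
grasp_force: 0.0
time_s: 12.48
ee_pos: [0.6449, -0.0034, 0.111]
ee [ 0.6449 -0.0034  0.111 ] yaw -177.2 j6 -1.81 t 12.5 w 0.0342
shift [8.55 2.27 0.35] turn [-0.02  0.11  1.99] shift if turned first [8.81 0.77 0.44]
```

```bash
cat > caps.py <<'E'
from h import *
for n in ("top","side"):
    im=bot.snapshot(n); H,S,V=cv2.split(cv2.cvtColor(im,cv2.COLOR_RGB2HSV))
    m=((H>5)&(H<19)&(S>150)&(V>70)).astype(np.uint8)
    k,l,st,ce=cv2.connectedComponentsWithStats(m)
    for i in range(1,k):
        if 18<st[i,4]<400:
            p=w(n,ce[i],.011)[0]; q=w(n,ce[i],.03)[0]
            if .15<p[0]<.75 and abs(p[1])<.45: print(n,ce[i].round(),st[i,4],"z11",p[:2].round(3),"z30",q[:2].round(3))
E
python3 -m inch '[[0,0,0,0,0,1],[0,0,0,0,0,1],[1,0.1,0,0,0,0],[1,0.1,0,0,0,0],[1,0.1,0,0,0,0]]' 0.2 | head -1
python3 -m inch '[[1,0.1,0,0,0,0],[1,0.1,0,0,0,0],[1,0.1,0,0,0,0],[1,0.1,0.2,0,0,0],[1,0.1,0.2,0,0,0]]' | head -1
python3 -m inch '[[0.8,0,0,0,0,0],[0,0,0,0,0,0],[0,0,0,0,0,0]]' | head -2
python3 h.py .4286 .0428 .001 172.9; python3 caps.py
```

```text
time_s: 12.9
time_s: 13.32
time_s: 13.57
ee_pos: [0.4269, 0.0443, 0.0957]
ee [0.4269 0.0443 0.0957] yaw 172.8 j6 -1.62 t 13.6 w 0.0515
shift [-0.07 -0.05  3.79] turn [-0.    0.02 -0.01] shift if turned first [-0.08 -0.05  3.79]
top [385. 213.] 34 z11 [ 0.61  -0.112] z30 [ 0.605 -0.11 ]
top [344. 215.] 35 z11 [ 0.598 -0.007] z30 [ 0.593 -0.007]
top [364. 214.] 36 z11 [ 0.603 -0.06 ] z30 [ 0.598 -0.058]
top [228. 250.] 29 z11 [0.485 0.288] z30 [0.482 0.284]
top [205. 334.] 42 z11 [0.269 0.324] z30 [0.27  0.319]
top [461. 363.] 47 z11 [ 0.24  -0.313] z30 [ 0.241 -0.308]
side [206. 213.] 25 z11 [0.269 0.324] z30 [0.27  0.305]
side [250. 245.] 38 z11 [0.372 0.17 ] z30 [0.371 0.154]
side [208. 260.] 20 z11 [0.253 0.147] z30 [0.254 0.131]
side [344. 275.] 53 z11 [0.596 0.003] z30 [ 0.591 -0.01 ]
side [296. 275.] 50 z11 [0.473 0.035] z30 [0.47  0.021]
side [352. 290.] 58 z11 [ 0.602 -0.05 ] z30 [ 0.596 -0.062]
side [361. 306.] 61 z11 [ 0.61  -0.102] z30 [ 0.604 -0.113]
side [361. 385.] 30 z11 [ 0.54  -0.304] z30 [ 0.536 -0.311]
side [368. 398.] 23 z11 [ 0.545 -0.338] z30 [ 0.541 -0.345]
side [229. 424.] 101 z11 [ 0.24  -0.315] z30 [ 0.241 -0.323]
```

```bash
python3 -m inch '[[0,0,1,0,0,0],[0,0,1,0,0,0],[0,0,1,0,0,0],[0,0,0.5,0,0,0],[0,0,0.3,0,0,0]]' | head -2
python3 -m inch '[[0,0,0,0,0,0],[0,0,0,0,0,0],[0,0,0,0,0,0],[0,0,0,0,0,0]]' -1 30
python3 -m inch '[[0,0,-0.6,0,0,0],[0,0,-1,0,0,0],[0,0,-1,0,0,0],[0,0,-1,0,0,0],[0,0,-0.8,0,0,0]]'
python3 h.py .6411 .0478 .12 3
```

```text
time_s: 14.08
ee_pos: [0.4274, 0.044, -0.0015]
time_s: 14.42
ee_pos: [0.4276, 0.0441, 0.0009]
tcp_rot: [0.001, 0.063, 0.998, -0.0]
force: [-0.4, -0.0, -0.4]
gripper_width: 0.0211
grasp_force: 29.2
time_s: 14.83
ee_pos: [0.4272, 0.0442, 0.1125]
tcp_rot: [0.001, 0.063, 0.998, -0.0]
force: [0.4, -0.4, -0.8]
gripper_width: 0.0207
grasp_force: 29.3
ee [0.4272 0.0442 0.1125] yaw 172.8 j6 -1.62 t 14.8 w 0.0207
shift [-8.47  1.21 -0.28] turn [5.000e-02 1.000e-02 3.396e+01] shift if turned first [ 8.55  0.3  -0.3 ]
```

```bash
python3 -m inch '[[0,0,-0.3,0,0,1],[0,0,0,0,0,1],[0,0,0,0,0,1],[0,0,0,0,0,1],[0,0,0,0,0,1]]' | head -1
python3 -m inch '[[0,0,0,0,0,1],[0,0,0,0,0,1],[0,0,0,0,0,1],[0,0,0,0,0,1],[0,0,0,0,0,1]]' | head -1
python3 -m inch '[[0,0,0,0,0,1],[0,0,0,0,0,1],[0,0,0,0,0,1],[0,0,0,0,0,1],[0,0,0,0,0,1]]' | head -1
python3 -m inch '[[0,0,0,0,0,1],[0,0,0,0,0,1],[0,0,0,0,0,1],[0,0,0,0,0,1],[0,0,0,0,0,1]]' | head -1
python3 -m inch '[[0,0,0,0,0,1],[0,0,0,0,0,1],[0,0,0,0,0,1],[0,0,0,0,0,1],[0,0,0,0,0,1]]' | head -1
python3 -m inch '[[0,0,0,0,0,1],[0,0,0,0,0,1],[0,0,0,0,0,1],[0,0,0,0,0,1],[0,0,0,0,0,1]]' | head -1
python3 -m inch '[[0,0,0,0,0,1],[0,0,0,0,0,1],[0,0,0,0,0,1],[0,0,0,0,0,1],[1,0,0,0,0,0]]' | head -1
python3 -m inch '[[1,0,0,0,0,0],[1,0,0,0,0,0],[1,0.1,0,0,0,0],[1,0.1,0,0,0,0],[1,0.1,0,0,0,0]]' | head -1
python3 -m inch '[[1,0,0,0,0,0],[1,0,0,0,0,0],[0.5,0,0,0,0,0],[0,0,0,0,0,0],[0,0,0,0,0,0]]' | head -2
python3 h.py .6411 .0478 .0235 3
```

```text
time_s: 15.25
time_s: 15.67
time_s: 16.08
time_s: 16.5
time_s: 16.92
time_s: 17.33
time_s: 17.75
time_s: 18.17
time_s: 18.58
ee_pos: [0.6392, 0.0472, 0.1177]
ee [0.6392 0.0472 0.1177] yaw 2.8 j6 1.41 t 18.6 w 0.0211
shift [ 0.08 -0.02  3.77] turn [ 0.    0.   -0.03] shift if turned first [ 0.08 -0.02  3.77]
```

```bash
python3 -m inch '[[0.08,0,1,0,0,0],[0,0,1,0,0,0],[0,0,1,0,0,0],[0,0,0.6,0,0,0],[0,0,0.2,0,0,0]]'
python3 -m inch '[[0,0,0,0,0,0],[0,0,0,0,0,0],[0,0,0,0,0,0]]' -0.2
python3 -m inch '[[0,0,-0.5,0,0,0],[0,0,-1,0,0,0],[0,0,-1,0,0,0],[0,0,-0.8,0,0,0],[0,0,0,0,0,0]]' | head -2
python3 h.py .4196 .1601 .1 -19.1
```

```text
time_s: 19.0
ee_pos: [0.6392, 0.0474, 0.0205]
tcp_rot: [-0.0, 1.0, 0.025, -0.002]
force: [-0.9, 0.7, -0.5]
gripper_width: 0.0208
grasp_force: 29.4
time_s: 19.25
ee_pos: [0.6421, 0.0472, 0.0243]
tcp_rot: [0.0, 1.0, 0.025, 0.001]
force: [0.3, -0.2, -0.2]
gripper_width: 0.0342
grasp_force: 0.0
time_s: 19.67
ee_pos: [0.6436, 0.0472, 0.1111]
ee [0.6436 0.0472 0.1111] yaw 2.8 j6 1.41 t 19.7 w 0.0344
shift [-8.73 -4.96  0.35] turn [-0.   -0.12  4.39] shift if turned first [-9.95 -1.34  0.45]
```

```bash
python3 -m inch '[[0,0,0,0,0,1],[0,0,0,0,0,1],[0,0,0,0,0,1],[0,0,0,0,0,1],[0,0,0,0,0,0.4]]' 0.2 | head -1
python3 -m inch '[[-1,-0.1,0,0,0,0],[-1,-0.1,0,0,0,0],[-1,-0.1,0,0,0,0],[-1,-0.1,0,0,0,0],[-1,-0.2,0,0,0,0]]' | head -1
python3 -m inch '[[-1,-0.2,0,0,0,0],[-1,-0.2,0,0,0,0],[-1,-0.2,0,0,0,0],[-1,-0.1,0.2,0,0,0],[-0.8,-0.1,0.2,0,0,0]]' | head -1
python3 -m inch '[[0,0,0,0,0,0],[0,0,0,0,0,0]]' | head -2
python3 h.py .4196 .1601 .001 -19.1; python3 caps.py
```

```text
time_s: 20.08
time_s: 20.5
time_s: 20.92
time_s: 21.08
ee_pos: [0.4213, 0.1611, 0.0956]
ee [0.4213 0.1611 0.0956] yaw -19.1 j6 2.01 t 21.1 w 0.0514
shift [-0.05  0.06  3.78] turn [-0.   -0.01 -0.  ] shift if turned first [-0.05  0.06  3.78]
top [324. 213.] 34 z11 [0.599 0.046] z30 [0.594 0.045]
top [384. 212.] 35 z11 [ 0.611 -0.112] z30 [ 0.605 -0.11 ]
top [344. 215.] 35 z11 [ 0.598 -0.007] z30 [ 0.593 -0.007]
top [364. 214.] 35 z11 [ 0.603 -0.059] z30 [ 0.598 -0.058]
top [203. 334.] 20 z11 [0.271 0.329] z30 [0.271 0.324]
top [461. 363.] 45 z11 [ 0.24  -0.313] z30 [ 0.241 -0.308]
side [280. 210.] 32 z11 [0.483 0.284] z30 [0.48  0.265]
side [206. 213.] 25 z11 [0.269 0.324] z30 [0.27  0.305]
side [249. 245.] 45 z11 [0.371 0.171] z30 [0.37  0.154]
side [209. 259.] 19 z11 [0.254 0.147] z30 [0.255 0.131]
side [339. 260.] 52 z11 [0.598 0.056] z30 [0.593 0.042]
side [344. 275.] 53 z11 [0.596 0.003] z30 [ 0.591 -0.01 ]
side [352. 290.] 58 z11 [ 0.602 -0.05 ] z30 [ 0.596 -0.062]
side [361. 306.] 62 z11 [ 0.61  -0.102] z30 [ 0.604 -0.113]
side [360. 384.] 26 z11 [ 0.539 -0.3  ] z30 [ 0.535 -0.308]
side [367. 397.] 30 z11 [ 0.544 -0.334] z30 [ 0.54  -0.341]
side [229. 424.] 99 z11 [ 0.24  -0.315] z30 [ 0.241 -0.322]
```

```bash
python3 -m inch '[[-0.05,0.05,1,0,0,0],[0,0,1,0,0,0],[0,0,1,0,0,0],[0,0,0.5,0,0,0],[0,0,0.3,0,0,0]]' | head -2
python3 -m inch '[[0,0,0,0,0,0],[0,0,0,0,0,0],[0,0,0,0,0,0],[0,0,0,0,0,0]]' -1 30
python3 -m inch '[[0,0,-0.6,0,0,0],[0,0,-1,0,0,0],[0,0,-1,0,0,0],[0,0,-1,0,0,0],[0,0,-0.8,0,0,0]]'
python3 h.py .6384 .0997 .12 3
```

```text
time_s: 21.6
ee_pos: [0.4205, 0.1595, -0.0013]
time_s: 21.93
ee_pos: [0.4207, 0.16, 0.0009]
tcp_rot: [-0.0, 0.986, -0.167, 0.001]
force: [0.7, 0.2, -0.6]
gripper_width: 0.0206
grasp_force: 28.9
time_s: 22.35
ee_pos: [0.4203, 0.1601, 0.1126]
tcp_rot: [-0.0, 0.986, -0.167, 0.001]
force: [-0.4, -0.7, -1.0]
gripper_width: 0.0206
grasp_force: 29.0
ee [0.4203 0.1601 0.1126] yaw -19.2 j6 2.01 t 22.4 w 0.0206
shift [ 9.03 -0.58 -0.28] turn [-0.01 -0.03 -4.44] shift if turned first [ 8.59  2.87 -0.3 ]
```

```bash
python3 -m inch '[[0,0,-0.2,0,0,-1],[0,0,0,0,0,-1],[0,0,0,0,0,-1],[0,0,0,0,0,-1],[0,0,0,0,0,-0.4]]' | head -1
python3 -m inch '[[1,0.3,0,0,0,0],[1,0.3,0,0,0,0],[1,0.3,0,0,0,0],[1,0.4,0,0,0,0],[1,0.4,0,0,0,0]]' | head -1
python3 -m inch '[[1,0.4,0,0,0,0],[1,0.4,0,0,0,0],[1,0.3,0,0,0,0],[0.6,0.1,0,0,0,0],[0,0,0,0,0,0]]' | head -1
python3 -m inch '[[0,0,0,0,0,0]]' | head -2
python3 h.py .6384 .0997 .0215 3
```

```text
time_s: 22.77
time_s: 23.18
time_s: 23.6
time_s: 23.68
ee_pos: [0.6382, 0.0981, 0.1152]
ee [0.6382 0.0981 0.1152] yaw 2.8 j6 1.49 t 23.7 w 0.0209
shift [ 0.01 -0.06  3.75] turn [-0.    0.   -0.04] shift if turned first [ 0.01 -0.06  3.75]
```

```bash
python3 -m inch '[[0,-0.05,1,0,0,0],[0,0,1,0,0,0],[0,0,1,0,0,0],[0,0,0.55,0,0,0],[0,0,0.2,0,0,0]]'
python3 -m inch '[[0,0,0,0,0,0],[0,0,0,0,0,0],[0,0,0,0,0,0]]' -0.2
python3 -m inch '[[0,0,-0.5,0,0,0],[0,0,-1,0,0,0],[0,0,-1,0,0,0],[0,0,-0.8,0,0,0],[0,0,0,0,0,0]]' | head -2
python3 h.py .438 .2726 .1 17.5; python3 caps.py | grep top
```

```text
time_s: 24.1
ee_pos: [0.636, 0.0996, 0.0198]
tcp_rot: [0.0, 1.0, 0.025, -0.002]
force: [-6.2, -6.4, 11.4]
gripper_width: 0.0209
grasp_force: 30.1
time_s: 24.35
ee_pos: [0.6387, 0.0997, 0.0228]
tcp_rot: [-0.0, 1.0, 0.025, 0.001]
force: [0.3, 0.6, 0.1]
gripper_width: 0.0343
grasp_force: 0.0
time_s: 24.77
ee_pos: [0.6403, 0.0997, 0.1096]
ee [0.6403 0.0997 0.1096] yaw 2.8 j6 1.49 t 24.8 w 0.0341
shift [-7.74 -7.31  0.31] turn [ 0.02 -0.11 -2.93] shift if turned first [-5.64 -9.03  0.39]
top [324. 213.] 37 z11 [0.6   0.046] z30 [0.595 0.046]
top [384. 212.] 34 z11 [ 0.611 -0.112] z30 [ 0.606 -0.11 ]
top [344. 215.] 35 z11 [ 0.598 -0.007] z30 [ 0.593 -0.007]
top [364. 214.] 36 z11 [ 0.603 -0.06 ] z30 [ 0.598 -0.058]
top [228. 250.] 33 z11 [0.484 0.288] z30 [0.481 0.283]
top [461. 363.] 46 z11 [ 0.24  -0.313] z30 [ 0.241 -0.308]
```

```bash
python3 -m inch '[[-1,-0.7,0,0,0,-1],[-1,-0.7,0,0,0,-1],[-1,-0.7,0,0,0,-0.9],[-1,-0.9,0,0,0,0],[-1,-1,0,0,0,0]]' 0.2 | head -1
python3 -m inch '[[-0.7,-1,0,0,0,0],[-0.2,-1,0,0,0,0],[0,-1,0.2,0,0,0],[0,-1,0.2,0,0,0],[0,0,0,0,0,0]]' | head -1
python3 -m inch '[[0,0,0,0,0,0]]' | head -2
python3 h.py .438 .2726 .001 17.5; python3 caps.py | grep side | head -3
```

```text
time_s: 25.28
time_s: 25.7
time_s: 25.78
ee_pos: [0.4429, 0.261, 0.093]
ee [0.4429 0.261  0.093 ] yaw 17.4 j6 1.57 t 25.8 w 0.051
shift [-0.04 -0.5   3.68] turn [ 0.    0.02 -0.01] shift if turned first [-0.05 -0.5   3.68]
side [280. 210.] 36 z11 [0.483 0.284] z30 [0.48  0.265]
side [206. 213.] 25 z11 [0.269 0.324] z30 [0.27  0.305]
side [331. 246.] 48 z11 [0.591 0.108] z30 [0.586 0.093]
```

```bash
python3 -m inch '[[-0.05,-0.5,0.6,0,0,0],[0,0,1,0,0,0],[0,0,1,0,0,0],[0,0,0.7,0,0,0],[0,0,0.35,0,0,0]]' | head -2
python3 -m inch '[[0,0,0,0,0,0],[0,0,0,0,0,0],[0,0,0,0,0,0],[0,0,0,0,0,0]]' -1 30
python3 -m inch '[[0,0,-0.6,0,0,0],[0,0,-1,0,0,0],[0,0,-1,0,0,0],[0,0,-1,0,0,0],[0,0,-0.8,0,0,0]]'
python3 h.py .6357 .1516 .12 -177
```

```text
time_s: 26.3
ee_pos: [0.4386, 0.2707, 0.0006]
time_s: 26.63
ee_pos: [0.4397, 0.272, 0.0036]
tcp_rot: [-0.0, 0.989, 0.15, 0.001]
force: [0.6, 0.7, -0.6]
gripper_width: 0.0206
grasp_force: 29.6
time_s: 27.05
ee_pos: [0.4393, 0.2721, 0.1153]
tcp_rot: [-0.0, 0.989, 0.151, 0.001]
force: [-0.1, 0.3, 0.7]
gripper_width: 0.0207
grasp_force: 29.7
ee [0.4393 0.2721 0.1153] yaw 17.3 j6 1.59 t 27.1 w 0.0207
shift [ 6.06  6.94 -0.17] turn [ 5.000e-02 -1.000e-02 -3.314e+01] shift if turned first [-7.59 -5.22 -0.19]
```

```bash
python3 -m inch '[[0,1,-0.2,0,0,0],[0,1,0,0,0,-1],[0,1,0,0,0,-1],[0,0,0,0,0,-1],[0,0,0,0,0,-1]]' | head -1
python3 -m inch '[[0,0,0,0,0,-1],[0,0,0,0,0,-1],[0,0,0,0,0,-1],[0,0,0,0,0,-1],[0,0,0,0,0,-1]]' | head -1
python3 -m inch '[[0,0,0,0,0,-1],[0,0,0,0,0,-1],[0,0,0,0,0,-1],[0,0,0,0,0,-1],[0,0,0,0,0,-1]]' | head -1
python3 -m inch '[[0,0,0,0,0,-1],[0,0,0,0,0,-1],[0,0,0,0,0,-1],[0,0,0,0,0,-1],[0,0,0,0,0,-1]]' | head -1
python3 -m inch '[[0,0,0,0,0,-1],[0,0,0,0,0,-1],[0,0,0,0,0,-1],[0,0,0,0,0,-1],[0,0,0,0,0,-1]]' | head -1
python3 -m inch '[[0,0,0,0,0,-1],[0,0,0,0,0,-1],[0,0,0,0,0,-1],[0,0,0,0,0,-1],[0,0,0,0,0,-1]]' | head -1
python3 -m inch '[[0,0,0,0,0,-1],[0,0,0,0,0,-1],[0,0,0,0,0,-1],[0,0,0,0,0,-1],[0,0,0,0,0,-0.2]]' | head -1
python3 h.py .6357 .1516 .12 -177
```

```text
time_s: 27.47
time_s: 27.88
time_s: 28.3
time_s: 28.72
time_s: 29.13
time_s: 29.55
time_s: 29.97
ee [0.4635 0.2011 0.1184] yaw -176.5 j6 -1.46 t 30.0 w 0.0202
shift [-6.76 -2.4  -0.06] turn [0.   0.02 0.1 ] shift if turned first [-6.78 -2.34 -0.07]
```

```bash
python3 -m inch '[[-1,-0.4,0,0,0,0.1],[-1,-0.4,0,0,0,0],[-1,-0.4,0,0,0,0],[-1,-0.4,0,0,0,0],[-1,-0.4,0,0,0,0]]' | head -1
python3 -m inch '[[-1,-0.3,0,0,0,0],[-0.8,0,0,0,0,0],[0,0,0,0,0,0],[0,0,0,0,0,0]]' | head -2
python3 h.py .6357 .1516 .0225 -177
```

```text
time_s: 30.38
time_s: 30.72
ee_pos: [0.6363, 0.1521, 0.1175]
ee [0.6363 0.1521 0.1175] yaw -177.3 j6 -1.56 t 30.7 w 0.0207
shift [ 0.02 -0.02  3.8 ] turn [ 0.   -0.   -0.06] shift if turned first [ 0.03 -0.02  3.8 ]
```

Next after this: syringe 4 (bare) with α = 188.6.

```bash
python3 -m inch '[[0,0,1,0,0,0],[0,0,1,0,0,0],[0,0,1,0,0,0],[0,0,0.6,0,0,0],[0,0,0.2,0,0,0]]'
python3 -m inch '[[0,0,0,0,0,0],[0,0,0,0,0,0],[0,0,0,0,0,0]]' -0.2
python3 -m inch '[[0,0,-0.5,0,0,0],[0,0,-1,0,0,0],[0,0,-1,0,0,0],[0,0,-0.8,0,0,0],[0,0,0,0,0,0]]' | head -2
python3 - <<'E'
from h import *
a=cv2.resize(bot.snapshot("side")[200:410,230:430],None,fx=2,fy=2,interpolation=cv2.INTER_CUBIC)
b=cv2.resize(bot.snapshot("top")[150:360,330:520],None,fx=2,fy=2,interpolation=cv2.INTER_CUBIC)
cv2.imwrite("pics/c6.png",np.hstack([a,b])[:,:,::-1])
E
python3 h.py .4283 -.0499 .1 188.6
```

```text
time_s: 31.13
ee_pos: [0.6342, 0.1513, 0.0218]
tcp_rot: [-0.002, -0.024, 1.0, -0.001]
force: [-8.4, -9.9, 21.4]
gripper_width: 0.021
grasp_force: 32.0
time_s: 31.38
ee_pos: [0.6359, 0.1526, 0.0235]
tcp_rot: [0.001, -0.025, 1.0, 0.0]
force: [0.1, -0.2, -0.4]
gripper_width: 0.0341
grasp_force: 0.0
time_s: 31.8
ee_pos: [0.6378, 0.1527, 0.1104]
ee [0.6361 0.1525 0.106 ] yaw -177.2 j6 -1.57 t 31.9 w 0.0342
shift [ 8.7  -7.68  0.23] turn [ 0.    0.02 -1.16] shift if turned first [ 9.43 -6.76  0.24]
```

View pics/c6.png

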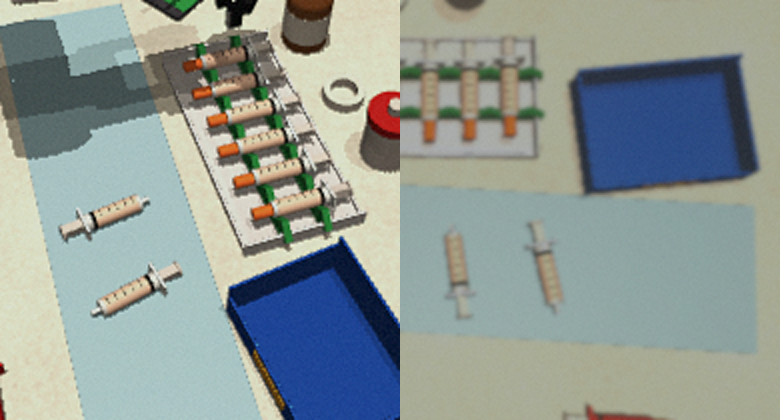

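All six lie in cradles with caps the same way. The bare ones are unmoved in the top crop, S4 with flange near (461,292) and S5 with flange near (541,252).

```bash
python3 - <<'E'
from h import *
for a,b in (((360.5,296),(357.7,267.5)),((400.5,276),(407,300.5))):
    A,B=w("top",[a,b],.011)[:,:2];u=B-A;print(np.linalg.norm(u),A+u*40/78,np.degrees(np.arctan2(u[1],u[0])))
E
python3 -m inch '[[1,-0.7,0,0,0,-0.6],[1,-0.7,0,0,0,-0.6],[1,-0.7,0,0,0,0],[1,-0.7,0,0,0,0],[1,-0.7,0,0,0,0]]' 0.2 | head -1
python3 -m inch '[[1,-0.7,0,0,0,0],[1,-0.7,0,0,0,0],[1,-0.7,0,0,0,0],[1,-0.7,0.2,0,0,0],[0.4,-0.6,0,0,0,0]]' | head -1
python3 -m inch '[[0,0,0,0,0,0],[0,0,0,0,0,0]]' | head -2
python3 h.py .4275 -.0499 .001 188.6
```

```text
0.0730242498028707 [ 0.42535712 -0.0536544 ] 8.321639836094935
0.06380096293768296 [ 0.41410526 -0.16798336] -163.4320717496411
time_s: 32.32
time_s: 32.73
time_s: 32.9
ee_pos: [0.4266, -0.0509, 0.0996]
ee [ 0.4266 -0.0509  0.0996] yaw -171.3 j6 -2.12 t 32.9 w 0.0512
shift [-0.05  0.03  3.94] turn [ 0.01 -0.01  0.02] shift if turned first [-0.04  0.03  3.94]
```

```bash
python3 -m inch '[[-0.05,0,1,0,0,0],[0,0,1,0,0,0],[0,0,1,0,0,0],[0,0,0.6,0,0,0],[0,0,0.3,0,0,0]]' | head -2
python3 -m inch '[[0,0,0,0,0,0],[0,0,0,0,0,0],[0,0,0,0,0,0],[0,0,0,0,0,0]]' -1 30
python3 -m inch '[[0,0,-0.6,0,0,0],[0,0,-1,0,0,0],[0,0,-1,0,0,0],[0,0,-1,0,0,0],[0,0,-1,0,0,0]]'
python3 -m inch '[[0,0,-0.5,0,0,1],[0,0,0,0,0,1],[0,0,0,0,0,1],[0,0,0,0,0,1],[0,0,0,0,0,1]]' | head -1
python3 -m inch '[[0,0,0,0,0,1],[0,0,0,0,0,1],[0,0,0,0,0,1],[0,0,0,0,0,1],[0,0,0,0,0,1]]' | head -1
python3 -m inch '[[0,0,0,0,0,1],[0,0,0,0,0,1],[0,0,0,0,0,1],[0,0,0,0,0,1],[0,0,0,0,0,1]]' | head -1
python3 -m inch '[[0,0,0,0,0,1],[0,0,0,0,0,1],[0,0,0,0,0,0.7],[0,0,0,0,0,0],[0,0,0,0,0,0]]' | head -1
python3 h.py .596 -.308 .13 100
```

```text
time_s: 33.32
ee_pos: [0.4279, -0.0493, 0.0006]
time_s: 33.65
ee_pos: [0.4289, -0.0505, 0.0034]
tcp_rot: [0.001, -0.077, 0.997, -0.0]
force: [-0.5, 0.4, 0.0]
gripper_width: 0.0208
grasp_force: 29.0
time_s: 34.07
ee_pos: [0.4282, -0.0504, 0.1196]
tcp_rot: [0.001, -0.077, 0.997, -0.0]
force: [-0.6, -0.5, -0.7]
gripper_width: 0.0207
grasp_force: 29.2
time_s: 34.48
time_s: 34.9
time_s: 35.32
time_s: 35.73
ee [ 0.4284 -0.0504  0.1306] yaw 100.4 j6 -0.58 t 35.7 w 0.0208
shift [-11.35   4.73   0.03] turn [0.01 0.01 0.09] shift if turned first [-11.31   4.81   0.02]
```

```bash
python3 -m inch '[[-1,0.4,0,0,0,0.1],[-1,0.4,0,0,0,0],[-1,0.4,0,0,0,0],[-1,0.4,0,0,0,0],[-1,0.4,0,0,0,0]]' | head -1
python3 -m inch '[[-1,0.4,0,0,0,0],[-1,0.4,0,0,0,0],[-1,0.4,0,0,0,0],[-1,0.4,0,0,0,0],[-1,0.4,0,0,0,0]]' | head -1
python3 -m inch '[[-1,0.4,0,0,0,0],[-0.3,0.4,0,0,0,0],[0,0,0,0,0,0],[0,0,0,0,0,0]]' | head -2
python3 - <<'E'
from h import *
s=bot.get_state()["ee_pos"]; print(s)
a=cv2.resize(bot.snapshot("side")[280:480,310:480],None,fx=2.5,fy=2.5,interpolation=cv2.INTER_CUBIC)
cv2.imwrite("pics/c7.png",a[:,:,::-1])
E
```

```text
time_s: 36.15
time_s: 36.57
time_s: 36.9
ee_pos: [0.5948, -0.3081, 0.1297]
[ 0.59478997 -0.30805463  0.12968916]
```

View pics/c7.png

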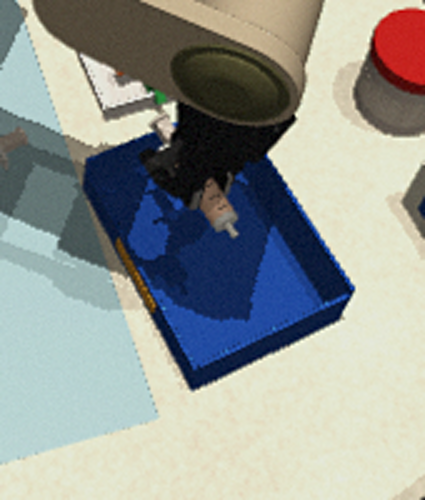

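```bash
python3 - <<'E'
from h import *
f=lambda X,Y:(310+X/2.5,280+Y/2.5)
print(w("side",[f(87,157),f(188,366)],.038)[:,:2],w("side",[f(352,290)],.064)[:,:2], w("side",[f(193,388)],0)[:,:2])
E
python3 -m inch '[[0,0,1,0,0,0],[0,0,1,0,0,0],[0,0,1,0,0,0],[0,0,0.8,0,0,0],[0,0,0.5,0,0,0]]'
python3 -m inch '[[0,0,0,0,0,0],[0,0,0,0,0,0],[0,0,0,0,0,0]]' -0.2
python3 -m inch '[[0,0,-0.5,0,0,0],[0,0,-1,0,0,0],[0,0,-1,0,0,0],[0,0,-1,0,0,0],[0,0,-0.7,0,0,0]]' | head -2
python3 h.py .415 -.168 .12 16.8
```

```text
[[ 0.53123841 -0.20651545]
 [ 0.55377306 -0.41412787]] [[ 0.70453022 -0.39815071]] [[ 0.56062422 -0.42117027]]
time_s: 37.37
ee_pos: [0.5938, -0.3068, 0.0208]
tcp_rot: [-0.002, 0.644, 0.765, -0.0]
force: [-0.5, 1.6, -0.7]
gripper_width: 0.0209
grasp_force: 29.2
time_s: 37.62
ee_pos: [0.5956, -0.3085, 0.0244]
tcp_rot: [0.001, 0.644, 0.765, 0.0]
force: [0.3, -0.4, -0.6]
gripper_width: 0.0343
grasp_force: 0.0
time_s: 38.03
ee_pos: [0.5957, -0.3087, 0.1326]
ee [ 0.5957 -0.3087  0.1326] yaw 99.8 j6 -0.83 t 38.0 w 0.0342
shift [ 6.78 -6.16  0.45] turn [7.000e-02 1.000e-02 1.661e+01] shift if turned first [-5.29 -7.48  0.5 ]
```

```bash
python3 -m inch '[[1,-0.9,0,0,0,0],[1,-0.9,0,0,0,0],[1,-0.9,0,0,0,0],[1,-0.9,0,0,0,0],[1,-0.9,0,0,0,0]]' 0.2 | head -1
python3 -m inch '[[1,-0.9,0,0,0,0],[0.7,-0.7,0.4,0,0,0],[0,0,0,0,0,1],[0,0,0,0,0,1],[0,0,0,0,0,1]]' | head -1
python3 -m inch '[[0,0,0,0,0,1],[0,0,0,0,0,1],[0,0,0,0,0,1],[0,0,0,0,0,1],[0,0,0,0,0,1]]' | head -1
python3 -m inch '[[0,0,0,0,0,1],[0,0,0,0,0,1],[0,0,0,0,0,1],[0,0,0,0,0,1],[0,0,0,0,0,1]]' | head -1
python3 -m inch '[[0,0,0,0,0,1],[0,0,0,0,0,1],[0,0,0,0,0,1],[0,0,0,0,0,0.6],[0,0,0,0,0,0]]' | head -2
python3 h.py .415 -.168 .001 16.8
```

```text
time_s: 38.45
time_s: 38.87
time_s: 39.28
time_s: 39.7
time_s: 40.12
ee_pos: [0.4166, -0.1695, 0.1193]
ee [ 0.4166 -0.1695  0.1193] yaw 16.7 j6 0.63 t 40.1 w 0.0513
shift [-0.05 -0.09  4.73] turn [ 0.03 -0.02 -0.02] shift if turned first [-0.04 -0.08  4.73]
```

```bash
python3 -m inch '[[-0.05,-0.1,1,0,0,0],[0,0,1,0,0,0],[0,0,1,0,0,0],[0,0,1,0,0,0],[0,0,0.7,0,0,0]]' | head -2
python3 -m inch '[[0,0,0,0,0,0],[0,0,0,0,0,0],[0,0,0,0,0,0],[0,0,0,0,0,0]]' -1 30
python3 -m inch '[[0,0,-1,0,0,0],[0,0,-1,0,0,0],[0,0,-1,0,0,0],[0,0,-1,0,0,0],[0,0,-1,0,0,0]]'
python3 -m inch '[[0,0,-0.3,0,0,-1],[0,0,0,0,0,-1],[0,0,0,0,0,-1],[0,0,0,0,0,-1],[0,0,0,0,0,-1]]' | head -1
python3 -m inch '[[0,0,0,0,0,-1],[0,0,0,0,0,-1],[0,0,0,0,0,-1],[0,0,0,0,0,-1],[0,0,0,0,0,-1]]' | head -1
python3 -m inch '[[0,0,0,0,0,-1],[0,0,0,0,0,-1],[0,0,0,0,0,-1],[0,0,0,0,0,-1],[0,0,0,0,0,-1]]' | head -1
python3 -m inch '[[0,0,0,0,0,-1],[0,0,0,0,0,-0.7],[0,0,0,0,0,0],[0,0,0,0,0,0]]' | head -1
python3 h.py .642 -.305 .13 100
```

```text
time_s: 40.53
ee_pos: [0.4144, -0.1673, -0.0005]
time_s: 40.87
ee_pos: [0.4148, -0.1675, 0.0014]
tcp_rot: [0.001, 0.989, 0.147, 0.001]
force: [-0.3, 0.8, -0.5]
gripper_width: 0.0209
grasp_force: 29.0
time_s: 41.28
ee_pos: [0.4141, -0.1669, 0.1274]
tcp_rot: [0.001, 0.989, 0.147, 0.001]
force: [0.6, 0.3, -0.4]
gripper_width: 0.021
grasp_force: 29.3
time_s: 41.7
time_s: 42.12
time_s: 42.53
time_s: 42.87
ee [ 0.4142 -0.1671  0.1333] yaw 100.2 j6 -0.83 t 42.9 w 0.0208
shift [-7.05  7.99  0.14] turn [0.01 0.01 0.05] shift if turned first [-7.01  8.01  0.13]
```

```bash
python3 -m inch '[[-0.9,1,0,0,0,0],[-0.9,1,0,0,0,0],[-0.9,1,0,0,0,0],[-0.9,1,0,0,0,0],[-0.9,1,0,0,0,0]]' | head -1
python3 -m inch '[[-0.9,1,0,0,0,0],[-0.9,1,0,0,0,0],[-0.75,1,0,0,0,0],[0,0,0,0,0,0],[0,0,0,0,0,0]]' | head -2
python3 -m inch '[[0,0,1,0,0,0],[0,0,1,0,0,0],[0,0,1,0,0,0],[0,0,0.8,0,0,0],[0,0,0.5,0,0,0]]'
python3 -m inch '[[0,0,0,0,0,0],[0,0,0,0,0,0],[0,0,0,0,0,0]]' -0.2
python3 -m inch '[[0,0,-0.5,0,0,0],[0,0,-1,0,0,0],[0,0,-1,0,0,0],[0,0,-1,0,0,0],[0,0,-1,0,0,0]]' | head -2
python3 -m inch '[[1,0,-1,0,0,0],[1,0,-1,0,0,0],[1,0,-1,0,0,0],[0.5,0,-1,0,0,0],[0,0,0,0,0,0]]'
python3 - <<'E'
from h import *
for n in("side","top"):
    im=bot.snapshot(n); cv2.imwrite(f"pics/{n}8.png",im[:,:,::-1])
    if n=="side": a=cv2.resize(im[110:440,210:460],None,fx=1.75,fy=1.75,interpolation=cv2.INTER_CUBIC)
    else: b=cv2.resize(im[140:270,140:330],None,fx=1.8,fy=1.8,interpolation=cv2.INTER_CUBIC)
b=cv2.copyMakeBorder(b,0,len(a)-len(b),0,0,cv2.BORDER_CONSTANT)
cv2.imwrite("pics/c8.png",np.hstack([a,b])[:,:,::-1]); print(a.shape,b.shape)
E
```

```text
time_s: 43.28
time_s: 43.7
ee_pos: [0.643, -0.305, 0.1317]
time_s: 44.12
ee_pos: [0.641, -0.3036, 0.0233]
tcp_rot: [-0.002, 0.641, 0.768, -0.0]
force: [-0.1, -0.5, -0.6]
gripper_width: 0.0209
grasp_force: 29.4
time_s: 44.37
ee_pos: [0.6431, -0.305, 0.027]
tcp_rot: [0.001, 0.641, 0.768, 0.0]
force: [-0.5, -0.7, -0.7]
gripper_width: 0.0345
grasp_force: 0.0
time_s: 44.78
ee_pos: [0.6428, -0.3047, 0.1414]
time_s: 45.2
ee_pos: [0.628, -0.2164, 0.2465]
tcp_rot: [0.006, 0.64, 0.769, 0.001]
force: [0.2, 0.6, 0.9]
gripper_width: 0.0341
grasp_force: 0.0
(578, 438, 3) (578, 342, 3)
```

View pics/c8.png

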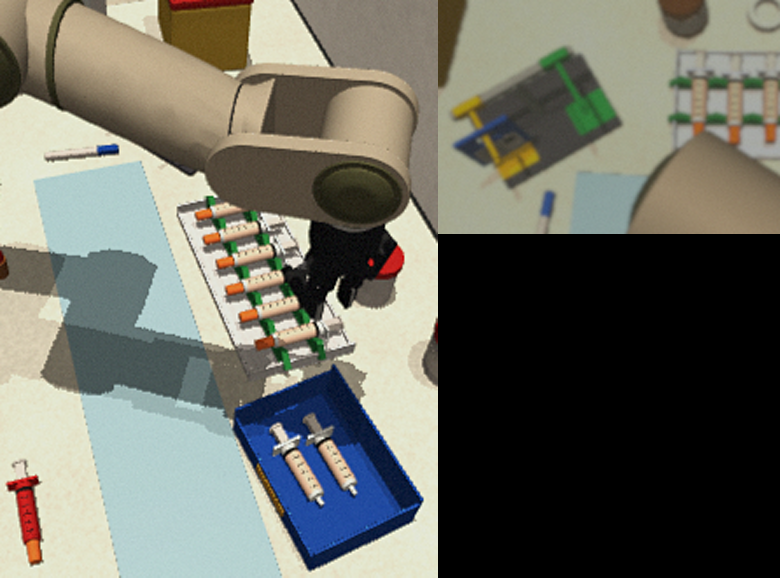

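Both bare syringes lie in the bin and all six capped ones are in cradles, so step 1 is done. Now a closer look at the hooks.

```bash
python3 - <<'E'
from h import *
a=cv2.imread("pics/side8.png")[125:215,262:352]; b=cv2.imread("pics/top8.png")[155:255,145:245]
a=cv2.resize(a,(396,396),interpolation=cv2.INTER_CUBIC); b=cv2.resize(b,(400,400),interpolation=cv2.INTER_CUBIC)[:396]
cv2.imwrite("pics/c9.png",np.hstack([a,b]))
E
```

```text
(no output)
```

View pics/c9.png

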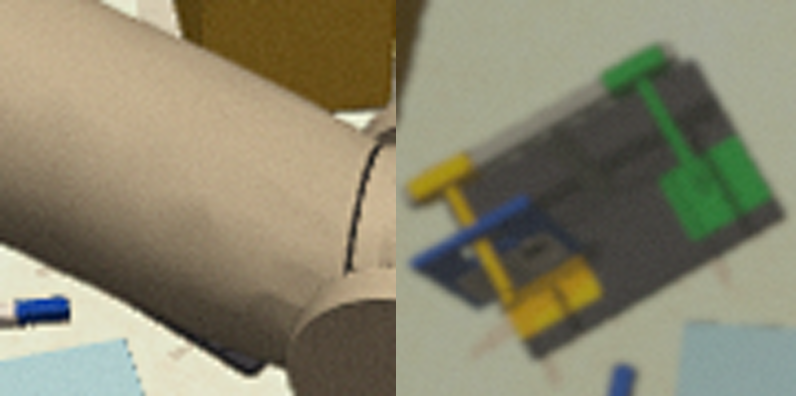

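Top crop (4x from (145,155), offset 396): the yellow rod runs (450,190) to (512,300) and the green rod (640,85) to (700,170). The tag's top edge runs (415,265) to (525,203).

```bash
python3 - <<'E'
from h import *
f=lambda X,Y:(145+(X-396+.5)/4-.5,155+(Y+.5)/4-.5)
g=lambda n,P,z:w(n,P,z)[:,:2]
ang=lambda v:np.degrees(np.arctan2(v[1],v[0]))
t=g("top",[f(415,264),f(526,203)],.158); print("tag",t.round(3),t.mean(0).round(4),np.linalg.norm(t[1]-t[0]),ang(t[0]-t[1]))
y=g("top",[f(455,193),f(500,270)],.144); print("yrod",y.round(3),ang(y[0]-y[1]))
r=g("top",[f(648,88),f(690,150)],.144); print("grod",r.round(3),ang(r[0]-r[1]))
c=g("top",[f(440,177),f(634,66)],.15); print("blocks",c.round(4),np.linalg.norm(c[0]-c[1]),ang(c[0]-c[1]))
a=cv2.imread("pics/side0.png")[128:213,268:353]
a=cv2.resize(a,None,fx=6,fy=6,interpolation=cv2.INTER_CUBIC); cv2.imwrite("pics/c10.png",a)
E
```

```text
tag [[0.518 0.443]
 [0.558 0.384]] [0.5382 0.4135] 0.07141667084580756 124.07463233937156
yrod [[0.565 0.431]
 [0.521 0.399]] 36.08054784706883
grod [[0.637 0.325]
 [0.6   0.296]] 38.45722420579125
blocks [[0.5728 0.439 ]
 [0.6477 0.3335]] 0.12939689509500304 125.35678488051327
```

View pics/c10.png

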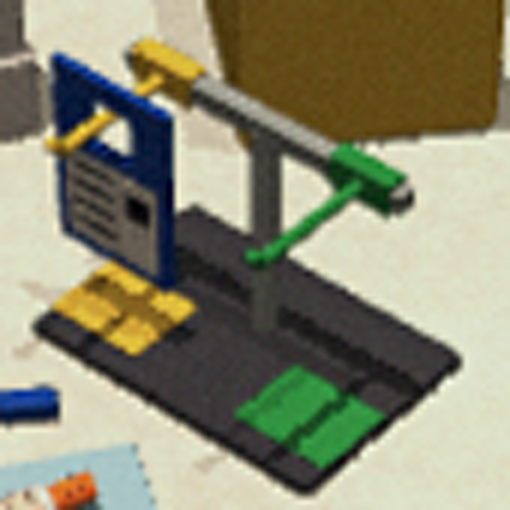

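Side crop: the tag hangs by its eye on the yellow rod at (105,130), and the green rod, tip at (255,255), is free. Hook heading is 35.4°, the blocks are 129 mm apart (128 given) and the tag measures 71 mm (76 given), so the measurements are consistent.

```bash
python3 h.py .522 .4355 .25 125.4
```

```text
ee [ 0.6272 -0.2182  0.2407] yaw 100.4 j6 -0.69 t 45.3 w 0.0342
shift [26.48  0.57 -0.45] turn [ 0.04  0.05 -5.01] shift if turned first [23.75 11.72 -0.37]
```

```bash
python3 -m inch '[[1,0,-0.2,0,0,0],[1,0,-0.2,0,0,0],[1,0,0,0,0,0],[1,0,0,0,0,0],[1,0,0,0,0,0]]' -0.3 | head -1
python3 -m inch '[[1,0,0,0,0,0],[1,0,0,0,0,0],[1,0,0,0,0,0],[1,0,0,0,0,0],[1,0,0,0,0,0]]' | head -1
python3 -m inch '[[1,0,0,0,0,0],[1,0,0,0,0,0],[1,0,0,0,0,0],[1,0,0,0,0,0],[1,0,0,0,0,0]]' | head -1
python3 -m inch '[[1,0.1,0,0,0,0],[1,0.1,0,0,0,0],[1,0.1,0,0,0,0],[1,0.1,0,0,0,0],[1,0.1,0,0,0,0]]' | head -1
python3 -m inch '[[1,0,0,0,0,0],[1,0,0,0,0,0],[1,0,0,0,0,0],[1,0,0,0,0,-1],[1,0,0,0,0,-1]]' | head -1
python3 -m inch '[[0,0,0,0,0,-1],[0,0,0,0,0,-1],[0,0,0,0,0,-1],[0,0,0,0,0,0],[0,0,0,0,0,0]]' | head -2
python3 h.py .522 .4355 .2 125.4
```

```text
time_s: 45.72
time_s: 46.13
time_s: 46.55
time_s: 46.97
time_s: 47.38
time_s: 47.8
ee_pos: [0.5254, 0.3975, 0.2472]
ee [0.5254 0.3975 0.2472] yaw 125.1 j6 -0.14 t 47.8 w 0.03
shift [1.32 0.76 1.89] turn [-0.01 -0.   -0.05] shift if turned first [1.32 0.77 1.89]
```

```bash
python3 -m inch '[[0.7,0.4,0,0,0,0],[0.6,0.35,1,0,0,0],[0,0,1,0,0,0],[0,0,0.7,0,0,0],[0,0,0,0,0,0]]' | head -2
python3 h.py .522 .4355 .129 125.4
python3 - <<'E'
from h import *
s=bot.get_state(); 
a=bot.snapshot("side"); p=proj("side",[.522,.4355,.158])[0]; print(p)
cv2.imwrite("pics/c11.png",cv2.resize(a[110:220,250:360],None,fx=5,fy=5,interpolation=cv2.INTER_CUBIC)[:,:,::-1])
# blue pixels of tag in both views
for n in("side","top"):
    im=bot.snapshot(n) ; g=im.astype(int); m=(g[...,2]-g[...,0]>50)&(g[...,2]>70); ys,xs=np.nonzero(m); 
    k=(ys<250)&(xs<330); print(n,k.sum(),xs[k].min() if k.any() else 0,xs[k].max() if k.any() else 0,ys[k].min() if k.any() else 0,ys[k].max() if k.any() else 0)
E
```

```text
time_s: 48.22
ee_pos: [0.5204, 0.4344, 0.1756]
ee [0.5204 0.4344 0.1756] yaw 125.2 j6 -0.09 t 48.2 w 0.03
shift [-0.    0.09  1.86] turn [-0.09 -0.01 -0.05] shift if turned first [-0.    0.08  1.86]
[279.12473757 137.3376592 ]
side 35 266 292 142 196
top 0 0 0 0 0
```

View pics/c11.png

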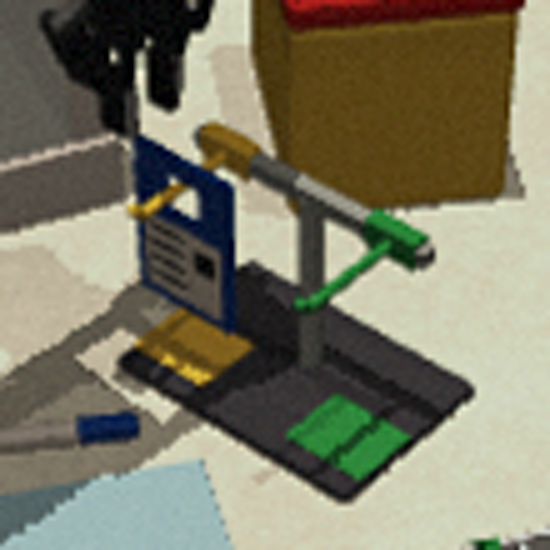

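The fingertips at (115,130) and (165,105) straddle the tag's top edge at its left end (137,137), about 3 mm far out. The computed grasp point falls on the edge within 1.5 px. Descending and pinching.

```bash
python3 -m inch '[[-0.1,0.1,0.6,0,0,0],[0,0,0.6,0,0,0],[0,0,0.4,0,0,0],[0,0,0.2,0,0,0],[0,0,0,0,0,0]]'
python3 -m inch '[[0,0,0,0,0,0],[0,0,0,0,0,0],[0,0,0,0,0,0],[0,0,0,0,0,0],[0,0,0,0,0,0]]' -1 50
python3 h.py .522 .4355 .129 125.4
```

```text
time_s: 48.78
ee_pos: [0.5251, 0.4346, 0.1349]
tcp_rot: [-0.0, 0.46, 0.888, -0.0]
force: [0.5, 0.1, -0.4]
gripper_width: 0.0298
grasp_force: 0.0
time_s: 49.2
ee_pos: [0.5255, 0.435, 0.1362]
tcp_rot: [0.001, 0.459, 0.888, 0.001]
force: [-1.4, -1.8, 5.3]
gripper_width: 0.0044
grasp_force: 53.1
ee [0.5255 0.435  0.1362] yaw 125.3 j6 -0.1 t 49.2 w 0.0044
shift [ 0.1  -0.1   0.29] turn [ 0.02  0.   -0.02] shift if turned first [ 0.1  -0.1   0.29]
```

```bash
python3 -m inch '[[0,0,-0.3,0,0,0],[0,0,-0.26,0,0,0],[0,0,0,0,0,0],[0,0,0,0,0,0]]'
python3 -m inch '[[0,-0.4,0,0,0,0],[0,-0.6,0,0,0,0],[0,-0.6,0,0,0,0],[0,-0.6,0,0,0,0],[0,-0.6,0,0,0,0]]'
python3 -m inch '[[0,-0.3,0,0,0,0],[0,0,0,0,0,0],[0,0,0,0,0,0]]'
python3 - <<'E'
from h import *
s=bot.snapshot("side"); cv2.imwrite("pics/side12.png",s[:,:,::-1])
# tag blue in side view; compare with top edge line expected
g=s.astype(int); m=(g[...,2]-g[...,0]>50)&(g[...,2]>70); ys,xs=np.nonzero(m); k=(ys<205)&(xs<330)&(ys>110)
import collections
print(k.sum(),xs[k].min(),xs[k].max(),ys[k].min(),ys[k].max())
t=bot.get_state()["ee_pos"]; c=t+np.array([.0162,-.0228,0])
hy=np.array([-.579,.815,0]);
for z in(.172,.059):
  print(proj("side",[[*(c+hy*e)[:2],z] for e in(.038,-.038)]).round(1).tolist())
E
python3 h.py 0 0 0 125.4
```

```text
time_s: 49.53
ee_pos: [0.5252, 0.4348, 0.1495]
tcp_rot: [0.0, 0.459, 0.888, 0.0]
force: [-0.7, -0.4, -0.8]
gripper_width: 0.0046
grasp_force: 52.4
time_s: 49.95
ee_pos: [0.4672, 0.3938, 0.1487]
tcp_rot: [-0.0, 0.459, 0.888, -0.0]
force: [-0.0, -0.1, -0.5]
gripper_width: 0.0051
grasp_force: 52.4
time_s: 50.2
ee_pos: [0.4622, 0.3901, 0.1492]
tcp_rot: [0.0, 0.459, 0.888, 0.0]
force: [0.6, -0.4, -1.2]
gripper_width: 0.0048
grasp_force: 52.4
27 265 276 152 196
[[259.5, 144.5], [279.1, 155.5]]
[[262.3, 174.3], [280.8, 185.2]]
ee [0.4625 0.3903 0.1491] yaw 125.3 j6 -0.11 t 50.2 w 0.0048
shift [ -2.04 -24.12   5.95] turn [ 0.01  0.   -0.02] shift if turned first [ -2.01 -24.12   5.96]
```

```bash
python3 -m inch '[[-0.6,0,0,0,0,0],[-1,0,0,0,0,0],[-1,0,0,0,0,0],[-1,0,0,0,0,0],[-1,0,0,0,0,0]]' | head -2
python3 -m inch '[[-0.55,0,0,0,0,0],[0,0,0,0,0,0],[0,0,0,0,0,0],[0,0,0,0,0,0]]'
python3 - <<'E'
from h import *
hy=np.array([-.579,.815,0]);hx=np.array([.815,.579,0])
t=bot.get_state()["ee_pos"]
print("moved from grasp: along hook x,y,z mm",((t-np.array([.5255,.435,.1362]))@np.array([hx,hy,[0,0,1]]).T*1000).round(1))
im=bot.snapshot("top"); cv2.imwrite("pics/top13.png",im[:,:,::-1]); im=bot.snapshot("side"); cv2.imwrite("pics/side13.png",im[:,:,::-1])
E
```

```text
time_s: 50.67
ee_pos: [0.5297, 0.2954, 0.1488]
time_s: 51.0
ee_pos: [0.5359, 0.2858, 0.1489]
tcp_rot: [-0.0, 0.459, 0.888, 0.0]
force: [-0.1, 0.4, -0.5]
gripper_width: 0.0048
grasp_force: 52.4
moved from grasp: along hook x,y,z mm [ -77.9 -127.6   12.7]
```

```bash
python3 -m inch '[[0,0.4,-0.04,0,0,0],[0,0.5,0,0,0,0],[0,0.5,0,0,0,0],[0,0.5,0,0,0,0],[0,0.5,0,0,0,0]]'
python3 -m inch '[[0,0.5,0,0,0,0],[0,0,0,0,0,0],[0,0,0,0,0,0]]'
python3 -m inch '[[0,0,0.2,0,0,0],[0,0,0.2,0,0,0],[0,0,0.15,0,0,0],[0,0,0,0,0,0]]'
python3 - <<'E'
from h import *
hy=np.array([-.579,.815,0]);hx=np.array([.815,.579,0])
t=bot.get_state()["ee_pos"]
print("moved from grasp mm",((t-np.array([.5255,.435,.1362]))@np.array([hx,hy,[0,0,1]]).T*1000).round(1))
E
```

```text
time_s: 51.52
ee_pos: [0.5851, 0.3209, 0.1502]
tcp_rot: [-0.0, 0.459, 0.889, 0.0]
force: [0.9, 0.2, -1.3]
gripper_width: 0.0049
grasp_force: 52.4
time_s: 51.77
ee_pos: [0.5949, 0.3276, 0.1497]
tcp_rot: [-0.0, 0.459, 0.889, -0.0]
force: [0.2, -0.2, -0.4]
gripper_width: 0.0047
grasp_force: 52.4
time_s: 52.1
ee_pos: [0.595, 0.3267, 0.1363]
tcp_rot: [-0.0, 0.459, 0.888, -0.0]
force: [-1.3, 0.1, 1.8]
gripper_width: 0.0046
grasp_force: 52.7
moved from grasp mm [-6.000e+00 -1.285e+02  1.000e-01]
```

```bash
python3 -m inch '[[0,0,0,0,0,0],[0,0,0,0,0,0],[0,0,0,0,0,0],[0,0,0,0,0,0]]' -0.3
python3 -m inch '[[0,0,-0.4,0,0,0],[0,0,-0.6,0,0,0],[0,0,-1,0,0,0],[0,0,-1,0,0,0],[0,0,-1,0,0,0]]'
python3 -m inch '[[0,-1,-0.5,0,0,0],[0,-1,0,0,0,0],[0,-1,0,0,0,0],[0,-1,0,0,0,0],[0,-1,0,0,0,0]]' | head -2
python3 -m inch '[[0,-1,0,0,0,0],[0,-1,0,0,0,0],[0,-1,0,0,0,0],[0,0,0,0,0,0],[0,0,0,0,0,0]]' | head -2
python3 - <<'E'
from h import *
hy=np.array([-.579,.815,0]);hx=np.array([.815,.579,0])
for n in ("side","top"):
    s=bot.snapshot(n); cv2.imwrite(f"pics/{n}14.png",s[:,:,::-1])
    g=s.astype(int); m=((g[...,2]-g[...,0]>45)&(g[...,2]>70)&(g[...,2]-g[...,1]>20)).astype(np.uint8)
    k,l,st,ce=cv2.connectedComponentsWithStats(m)
    print(n,[st[i].tolist() for i in range(1,k) if st[i,4]>15])
    c=np.array([.538,.4132,0])+np.array([.0741,-.1043,0])-.006*hx
    print(proj(n,[[*(c+hy*e)[:2],z] for z in(.158,.045) for e in(.038,-.038)]).round(1).tolist())
E
```

```text
time_s: 52.43
ee_pos: [0.5954, 0.3267, 0.1362]
tcp_rot: [-0.0, 0.459, 0.888, -0.0]
force: [0.1, -0.6, 0.1]
gripper_width: 0.0298
grasp_force: 0.0
time_s: 52.85
ee_pos: [0.5953, 0.3267, 0.2383]
tcp_rot: [0.0, 0.459, 0.888, 0.0]
force: [0.2, -0.0, 0.3]
gripper_width: 0.0296
grasp_force: 0.0
time_s: 53.27
ee_pos: [0.4924, 0.2539, 0.2497]
time_s: 53.68
ee_pos: [0.432, 0.2109, 0.25]
side [[309, 155, 21, 13, 43], [266, 193, 12, 4, 39], [400, 318, 52, 78, 151], [345, 322, 55, 23, 90], [345, 334, 105, 94, 3685], [509, 355, 52, 56, 1074]]
[[308.1, 154.6], [328.9, 165.8], [308.1, 183.9], [327.6, 195.1]]
top [[199, 179, 27, 16, 70], [419, 187, 85, 58, 2953]]
[[198.9, 195.4], [227.4, 178.9], [210.9, 208.3], [236.6, 193.2]]
```

```bash
python3 caps.py | grep -v "\[ *[0-9.]*\] 1[0-9][0-9]" 
```

```text
top [284. 213.] 35 z11 [0.594 0.151] z30 [0.589 0.149]
top [324. 213.] 33 z11 [0.6   0.046] z30 [0.595 0.046]
top [385. 212.] 33 z11 [ 0.611 -0.112] z30 [ 0.606 -0.11 ]
top [304. 214.] 32 z11 [0.592 0.098] z30 [0.587 0.097]
top [344. 215.] 34 z11 [ 0.598 -0.007] z30 [ 0.593 -0.007]
top [364. 214.] 35 z11 [ 0.604 -0.059] z30 [ 0.598 -0.058]
top [279. 345.] 22 z11 [0.256 0.137] z30 [0.256 0.135]
top [461. 363.] 46 z11 [ 0.24  -0.313] z30 [ 0.241 -0.308]
side [206. 213.] 25 z11 [0.269 0.324] z30 [0.27  0.305]
side [326. 232.] 44 z11 [0.593 0.162] z30 [0.588 0.146]
side [331. 246.] 48 z11 [0.591 0.108] z30 [0.586 0.093]
side [339. 260.] 52 z11 [0.598 0.056] z30 [0.593 0.042]
side [344. 275.] 53 z11 [0.596 0.003] z30 [ 0.591 -0.01 ]
side [352. 290.] 57 z11 [ 0.602 -0.05 ] z30 [ 0.596 -0.062]
side [361. 306.] 61 z11 [ 0.61  -0.102] z30 [ 0.604 -0.113]
side [364. 391.] 54 z11 [ 0.542 -0.319] z30 [ 0.538 -0.326]
side [229. 424.] 101 z11 [ 0.24  -0.315] z30 [ 0.241 -0.323]
```

Caps all line up, but syringe 7 (y = -130) sits about 5 mm towards +x of the sample. I'll check it against the rails before handing in.

```bash
python3 - <<'E'
from h import *
from scipy.ndimage import map_coordinates
im=np.mean([bot.snapshot("top").astype(float) for _ in range(6)],0)
a=np.radians(3); ux=np.array([np.cos(a),np.sin(a)]); uy=np.array([-ux[1],ux[0]]); c=np.array([.6425,.0218])
def prof(y,z,xs):
    acc=0
    for d in(-.003,0,.003):
        P=c+np.outer(xs,ux)+(y+d)*uy; p=proj("top",np.c_[P,np.full(len(P),z)])
        acc=acc+np.stack([map_coordinates(im[...,k],[p[:,1],p[:,0]],order=1) for k in range(3)],1)
    return acc/3
xs=np.arange(-.08,.08,.0005)
def cross(v,lo,hi,up):
    k=(xs>=lo)&(xs<=hi); t=v[k]; h=(t.max()+t.min())/2; s=np.sign(t-h); i=np.nonzero((s[1:]>s[:-1]) if up else (s[1:]<s[:-1]))[0]; return (xs[k][i]*1000).round(1)
for y in(.104,.052,0,-.052,-.104):
    g=prof(y,.04,xs); v=g[:,1]-g[:,0]
    print("rail",y,"far edges (want -22, 32):",cross(v,-.03,-.01,False),cross(v,.024,.044,False))
for y in(.130,.078,.026,-.026,-.078,-.130):
    g=prof(y,.038,xs); v=g[:,0]-g[:,2]
    print("syr",y,"cap end (want -38):",cross(v,-.05,-.026,False), "tip",cross(v,-.08,-.05,True))
E
```

```text
rail 0.104 far edges (want -22, 32): [-22.] [31.5]
rail 0.052 far edges (want -22, 32): [-22.5] [31.5]
rail 0 far edges (want -22, 32): [-23.] [31.]
rail -0.052 far edges (want -22, 32): [-22.5] [31.]
rail -0.104 far edges (want -22, 32): [-22.5] [31.5]
syr 0.13 cap end (want -38): [-36.] tip [-61.5]
syr 0.078 cap end (want -38): [-40.5] tip [-66.]
syr 0.026 cap end (want -38): [-37.] tip [-62.5]
syr -0.026 cap end (want -38): [-40.5] tip [-66.5]
syr -0.078 cap end (want -38): [-38.5] tip [-64.]
syr -0.13 cap end (want -38): [-33.5] tip [-59.]
```

Against the rails, every syringe is within about 5 mm of the tray's centre line (limit 10 mm). Handing in.

```bash
python3 -c "
from bench import bot
print(bot.sign_off())"
```

```text
the job is handed in; nothing more can be done
None
```

The job is handed in at about 54 s, verdict not shown: my last camera check had all five capped syringes seated in the tray with caps like the sample and the tag on the green hook; the two uncapped ones were in the reject bin when last viewed.

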